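Sort, load and lock sample canisters on the shaker

TASK

The sample canisters on the bench look alike, but some are full (heavy) and the rest are empty (light): lift each to feel which it is, stand every full one in a pocket of the shaker, one to a pocket, and stand every empty one in the white tray. Once all are sorted, take the mallet and strike down fully home the sprung lock pin in front of each loaded pocket with a brisk blow from above, never with the fingers, leaving the pins of unloaded pockets up. Finally stand the mallet back on the middle of its mat, and leave the other things on the bench where they are.

Things in the scene. Friction and masses are not known exactly. Their poses are not given: they have to be found in the camera images.
- can_a: sealed aluminium sample canister with a black screw lid, an upright cylinder 54 mm in diameter and 62 mm tall, bottom-heavy; origin at the centre of its underside, z up. All canisters look alike; a full one weighs 0.42 to 0.58 kg, an empty one 0.11 to 0.15 kg. Three to five canisters are present, at most three of them full and at most two empty
- can_b: sealed aluminium sample canister with a black screw lid, an upright cylinder 54 mm in diameter and 62 mm tall, bottom-heavy; origin at the centre of its underside, z up. All canisters look alike; a full one weighs 0.42 to 0.58 kg, an empty one 0.11 to 0.15 kg. Three to five canisters are present, at most three of them full and at most two empty
- can_c: sealed aluminium sample canister with a black screw lid, an upright cylinder 54 mm in diameter and 62 mm tall, bottom-heavy; origin at the centre of its underside, z up. All canisters look alike; a full one weighs 0.42 to 0.58 kg, an empty one 0.11 to 0.15 kg. Three to five canisters are present, at most three of them full and at most two empty
- can_d: sealed aluminium sample canister with a black screw lid, an upright cylinder 54 mm in diameter and 62 mm tall, bottom-heavy; origin at the centre of its underside, z up. All canisters look alike; a full one weighs 0.42 to 0.58 kg, an empty one 0.11 to 0.15 kg. Three to five canisters are present, at most three of them full and at most two empty
- can_e: sealed aluminium sample canister with a black screw lid, an upright cylinder 54 mm in diameter and 62 mm tall, bottom-heavy; origin at the centre of its underside, z up. All canisters look alike; a full one weighs 0.42 to 0.58 kg, an empty one 0.11 to 0.15 kg. Three to five canisters are present, at most three of them full and at most two empty
- shaker: white shaker with a metal deck, fixed to the bench, 200 mm deep (x) by 340 mm wide (y), deck top 54 mm above the bench; origin at the centre of its underside, z up. On the deck a row of four square open pockets along its y axis, 82 mm apart, on the side away from the robot; in front of each pocket (80 mm towards its own -x, the robot's side) stands that pocket's lock pin
- pocket_1 (a point): centre of the floor of pocket 1 (1 to 4 from the shaker's +y end to its -y end), axes as the shaker's. 66 mm square inside, walls 4 mm thick and 20 mm tall; a canister stands in it with 6 mm play all round
- pin_1_top (a point): centre of the top of the lock pin of pocket 1: a steel pin with a 16 mm round head in a 24 mm round boss that stands 12 mm above the deck. The head's top is 30 mm above the deck when the pin is up, 16 mm when home; the point moves with it
- pin_1 (a joint): how far lock pin 1 is driven down: 0 up, 0.014 m fully home. Over-centre spring: it resists with up to 10 N, pops back up if driven less than about 8 mm, and snaps down and stays down if driven further
- pocket_2 (a point): centre of the floor of pocket 2 (1 to 4 from the shaker's +y end to its -y end), axes as the shaker's. 66 mm square inside, walls 4 mm thick and 20 mm tall; a canister stands in it with 6 mm play all round
- pin_2_top (a point): centre of the top of the lock pin of pocket 2: a steel pin with a 16 mm round head in a 24 mm round boss that stands 12 mm above the deck. The head's top is 30 mm above the deck when the pin is up, 16 mm when home; the point moves with it
- pin_2 (a joint): how far lock pin 2 is driven down: 0 up, 0.014 m fully home. Over-centre spring: it resists with up to 10 N, pops back up if driven less than about 8 mm, and snaps down and stays down if driven further
- pocket_3 (a point): centre of the floor of pocket 3 (1 to 4 from the shaker's +y end to its -y end), axes as the shaker's. 66 mm square inside, walls 4 mm thick and 20 mm tall; a canister stands in it with 6 mm play all round
- pin_3_top (a point): centre of the top of the lock pin of pocket 3: a steel pin with a 16 mm round head in a 24 mm round boss that stands 12 mm above the deck. The head's top is 30 mm above the deck when the pin is up, 16 mm when home; the point moves with it
- pin_3 (a joint): how far lock pin 3 is driven down: 0 up, 0.014 m fully home. Over-centre spring: it resists with up to 10 N, pops back up if driven less than about 8 mm, and snaps down and stays down if driven further
- pocket_4 (a point): centre of the floor of pocket 4 (1 to 4 from the shaker's +y end to its -y end), axes as the shaker's. 66 mm square inside, walls 4 mm thick and 20 mm tall; a canister stands in it with 6 mm play all round
- pin_4_top (a point): centre of the top of the lock pin of pocket 4: a steel pin with a 16 mm round head in a 24 mm round boss that stands 12 mm above the deck. The head's top is 30 mm above the deck when the pin is up, 16 mm when home; the point moves with it
- pin_4 (a joint): how far lock pin 4 is driven down: 0 up, 0.014 m fully home. Over-centre spring: it resists with up to 10 N, pops back up if driven less than about 8 mm, and snaps down and stays down if driven further
- tray: shallow white plastic tray for empties, fixed, 120 mm (x) by 220 mm (y), 25 mm tall, walls and floor 5 mm thick, open on top; origin at the centre of its underside
- mat: thin black rubber mat let into the bench top, 90 mm square, its top level with the bench, the mallet's place; origin at the centre of its underside
- mallet: short upright mallet, 0.35 kg, standing on the striking face of its round black rubber head (48 mm in diameter, 42 mm tall) with a straight round wooden handle above it (26 mm in diameter, top 102 mm above the face; gripped with the fingertips just above the head, the head cannot slip up in a blow); origin at the centre of the striking face, z up along the handle
- beaker: glass beaker, 66 mm in diameter, 90 mm tall; a bystander; origin at the centre of its underside
- reagent: white plastic bottle, 60 mm in diameter, 130 mm tall; a bystander; origin at the centre of its underside
- tipbox: blue box with clear lid, 70 by 110 by 45 mm tall; a bystander; origin at the centre of its underside
There are look-alikes about, which are no part of the job. Leave any orange or pink look-alike of the can_e alone. Leave any pink look-alike of the can_d alone.

How it is judged:
On the way, in this order (a step that is already met when the one before it is completed fails the run):
1. every full canister stands in a pocket of the shaker and every empty one in the tray (full or empty shown by the weight on the deck or tray, over or under 2.8 N), with all pins still up (((x of can_a in the frame of tray between -0.045 and 0.045 m and y of can_a in the frame of tray between -0.095 and 0.095 m and z of can_a in the frame of tray below 0.013 m and angle between can_a's own z axis and vertical below 0.12 rad and contact force between can_a and tray below 2.8 N) or (contact force between can_a and shaker above 2.8 N and horizontal distance between can_a and pocket_1 below 0.013 m and z of can_a in the frame of pocket_1 below 0.006 m and angle between can_a's own z axis and vertical below 0.12 rad) or (contact force between can_a and shaker above 2.8 N and horizontal distance between can_a and pocket_2 below 0.013 m and z of can_a in the frame of pocket_2 below 0.006 m and angle between can_a's own z axis and vertical below 0.12 rad) or (contact force between can_a and shaker above 2.8 N and horizontal distance between can_a and pocket_3 below 0.013 m and z of can_a in the frame of pocket_3 below 0.006 m and angle between can_a's own z axis and vertical below 0.12 rad) or (contact force between can_a and shaker above 2.8 N and horizontal distance between can_a and pocket_4 below 0.013 m and z of can_a in the frame of pocket_4 below 0.006 m and angle between can_a's own z axis and vertical below 0.12 rad)) and ((x of can_b in the frame of tray between -0.045 and 0.045 m and y of can_b in the frame of tray between -0.095 and 0.095 m and z of can_b in the frame of tray below 0.013 m and angle between can_b's own z axis and vertical below 0.12 rad and contact force between can_b and tray below 2.8 N) or (contact force between can_b and shaker above 2.8 N and horizontal distance between can_b and pocket_1 below 0.013 m and z of can_b in the frame of pocket_1 below 0.006 m and angle between can_b's own z axis and vertical below 0.12 rad) or (contact force between can_b and shaker above 2.8 N and horizontal distance between can_b and pocket_2 below 0.013 m and z of can_b in the frame of pocket_2 below 0.006 m and angle between can_b's own z axis and vertical below 0.12 rad) or (contact force between can_b and shaker above 2.8 N and horizontal distance between can_b and pocket_3 below 0.013 m and z of can_b in the frame of pocket_3 below 0.006 m and angle between can_b's own z axis and vertical below 0.12 rad) or (contact force between can_b and shaker above 2.8 N and horizontal distance between can_b and pocket_4 below 0.013 m and z of can_b in the frame of pocket_4 below 0.006 m and angle between can_b's own z axis and vertical below 0.12 rad)) and ((x of can_c in the frame of tray between -0.045 and 0.045 m and y of can_c in the frame of tray between -0.095 and 0.095 m and z of can_c in the frame of tray below 0.013 m and angle between can_c's own z axis and vertical below 0.12 rad and contact force between can_c and tray below 2.8 N) or (contact force between can_c and shaker above 2.8 N and horizontal distance between can_c and pocket_1 below 0.013 m and z of can_c in the frame of pocket_1 below 0.006 m and angle between can_c's own z axis and vertical below 0.12 rad) or (contact force between can_c and shaker above 2.8 N and horizontal distance between can_c and pocket_2 below 0.013 m and z of can_c in the frame of pocket_2 below 0.006 m and angle between can_c's own z axis and vertical below 0.12 rad) or (contact force between can_c and shaker above 2.8 N and horizontal distance between can_c and pocket_3 below 0.013 m and z of can_c in the frame of pocket_3 below 0.006 m and angle between can_c's own z axis and vertical below 0.12 rad) or (contact force between can_c and shaker above 2.8 N and horizontal distance between can_c and pocket_4 below 0.013 m and z of can_c in the frame of pocket_4 below 0.006 m and angle between can_c's own z axis and vertical below 0.12 rad)) and ((x of can_d in the frame of tray between -0.045 and 0.045 m and y of can_d in the frame of tray between -0.095 and 0.095 m and z of can_d in the frame of tray below 0.013 m and angle between can_d's own z axis and vertical below 0.12 rad and contact force between can_d and tray below 2.8 N) or (contact force between can_d and shaker above 2.8 N and horizontal distance between can_d and pocket_1 below 0.013 m and z of can_d in the frame of pocket_1 below 0.006 m and angle between can_d's own z axis and vertical below 0.12 rad) or (contact force between can_d and shaker above 2.8 N and horizontal distance between can_d and pocket_2 below 0.013 m and z of can_d in the frame of pocket_2 below 0.006 m and angle between can_d's own z axis and vertical below 0.12 rad) or (contact force between can_d and shaker above 2.8 N and horizontal distance between can_d and pocket_3 below 0.013 m and z of can_d in the frame of pocket_3 below 0.006 m and angle between can_d's own z axis and vertical below 0.12 rad) or (contact force between can_d and shaker above 2.8 N and horizontal distance between can_d and pocket_4 below 0.013 m and z of can_d in the frame of pocket_4 below 0.006 m and angle between can_d's own z axis and vertical below 0.12 rad)) and ((x of can_e in the frame of tray between -0.045 and 0.045 m and y of can_e in the frame of tray between -0.095 and 0.095 m and z of can_e in the frame of tray below 0.013 m and angle between can_e's own z axis and vertical below 0.12 rad and contact force between can_e and tray below 2.8 N) or (contact force between can_e and shaker above 2.8 N and horizontal distance between can_e and pocket_1 below 0.013 m and z of can_e in the frame of pocket_1 below 0.006 m and angle between can_e's own z axis and vertical below 0.12 rad) or (contact force between can_e and shaker above 2.8 N and horizontal distance between can_e and pocket_2 below 0.013 m and z of can_e in the frame of pocket_2 below 0.006 m and angle between can_e's own z axis and vertical below 0.12 rad) or (contact force between can_e and shaker above 2.8 N and horizontal distance between can_e and pocket_3 below 0.013 m and z of can_e in the frame of pocket_3 below 0.006 m and angle between can_e's own z axis and vertical below 0.12 rad) or (contact force between can_e and shaker above 2.8 N and horizontal distance between can_e and pocket_4 below 0.013 m and z of can_e in the frame of pocket_4 below 0.006 m and angle between can_e's own z axis and vertical below 0.12 rad)) and value of joint each of pin_1, pin_2, pin_3, pin_4 below 0.004 m), for 0.2 s.
2. the mallet is raised over a pin that is up, its face more than 20 mm above the pin, for a blow (((value of joint pin_1 below 0.004 m and horizontal distance between mallet and pin_1_top below 0.03 m and z of mallet in the frame of pin_1_top above 0.02 m) or (value of joint pin_2 below 0.004 m and horizontal distance between mallet and pin_2_top below 0.03 m and z of mallet in the frame of pin_2_top above 0.02 m) or (value of joint pin_3 below 0.004 m and horizontal distance between mallet and pin_3_top below 0.03 m and z of mallet in the frame of pin_3_top above 0.02 m) or (value of joint pin_4 below 0.004 m and horizontal distance between mallet and pin_4_top below 0.03 m and z of mallet in the frame of pin_4_top above 0.02 m))).
3. the pin of every loaded pocket is home (((x of can_a in the frame of tray between -0.045 and 0.045 m and y of can_a in the frame of tray between -0.095 and 0.095 m and z of can_a in the frame of tray below 0.013 m and angle between can_a's own z axis and vertical below 0.12 rad and contact force between can_a and tray below 2.8 N) or (contact force between can_a and shaker above 2.8 N and value of joint pin_1 above 0.011 m and horizontal distance between can_a and pocket_1 below 0.013 m and z of can_a in the frame of pocket_1 below 0.006 m and angle between can_a's own z axis and vertical below 0.12 rad) or (contact force between can_a and shaker above 2.8 N and value of joint pin_2 above 0.011 m and horizontal distance between can_a and pocket_2 below 0.013 m and z of can_a in the frame of pocket_2 below 0.006 m and angle between can_a's own z axis and vertical below 0.12 rad) or (contact force between can_a and shaker above 2.8 N and value of joint pin_3 above 0.011 m and horizontal distance between can_a and pocket_3 below 0.013 m and z of can_a in the frame of pocket_3 below 0.006 m and angle between can_a's own z axis and vertical below 0.12 rad) or (contact force between can_a and shaker above 2.8 N and value of joint pin_4 above 0.011 m and horizontal distance between can_a and pocket_4 below 0.013 m and z of can_a in the frame of pocket_4 below 0.006 m and angle between can_a's own z axis and vertical below 0.12 rad)) and ((x of can_b in the frame of tray between -0.045 and 0.045 m and y of can_b in the frame of tray between -0.095 and 0.095 m and z of can_b in the frame of tray below 0.013 m and angle between can_b's own z axis and vertical below 0.12 rad and contact force between can_b and tray below 2.8 N) or (contact force between can_b and shaker above 2.8 N and value of joint pin_1 above 0.011 m and horizontal distance between can_b and pocket_1 below 0.013 m and z of can_b in the frame of pocket_1 below 0.006 m and angle between can_b's own z axis and vertical below 0.12 rad) or (contact force between can_b and shaker above 2.8 N and value of joint pin_2 above 0.011 m and horizontal distance between can_b and pocket_2 below 0.013 m and z of can_b in the frame of pocket_2 below 0.006 m and angle between can_b's own z axis and vertical below 0.12 rad) or (contact force between can_b and shaker above 2.8 N and value of joint pin_3 above 0.011 m and horizontal distance between can_b and pocket_3 below 0.013 m and z of can_b in the frame of pocket_3 below 0.006 m and angle between can_b's own z axis and vertical below 0.12 rad) or (contact force between can_b and shaker above 2.8 N and value of joint pin_4 above 0.011 m and horizontal distance between can_b and pocket_4 below 0.013 m and z of can_b in the frame of pocket_4 below 0.006 m and angle between can_b's own z axis and vertical below 0.12 rad)) and ((x of can_c in the frame of tray between -0.045 and 0.045 m and y of can_c in the frame of tray between -0.095 and 0.095 m and z of can_c in the frame of tray below 0.013 m and angle between can_c's own z axis and vertical below 0.12 rad and contact force between can_c and tray below 2.8 N) or (contact force between can_c and shaker above 2.8 N and value of joint pin_1 above 0.011 m and horizontal distance between can_c and pocket_1 below 0.013 m and z of can_c in the frame of pocket_1 below 0.006 m and angle between can_c's own z axis and vertical below 0.12 rad) or (contact force between can_c and shaker above 2.8 N and value of joint pin_2 above 0.011 m and horizontal distance between can_c and pocket_2 below 0.013 m and z of can_c in the frame of pocket_2 below 0.006 m and angle between can_c's own z axis and vertical below 0.12 rad) or (contact force between can_c and shaker above 2.8 N and value of joint pin_3 above 0.011 m and horizontal distance between can_c and pocket_3 below 0.013 m and z of can_c in the frame of pocket_3 below 0.006 m and angle between can_c's own z axis and vertical below 0.12 rad) or (contact force between can_c and shaker above 2.8 N and value of joint pin_4 above 0.011 m and horizontal distance between can_c and pocket_4 below 0.013 m and z of can_c in the frame of pocket_4 below 0.006 m and angle between can_c's own z axis and vertical below 0.12 rad)) and ((x of can_d in the frame of tray between -0.045 and 0.045 m and y of can_d in the frame of tray between -0.095 and 0.095 m and z of can_d in the frame of tray below 0.013 m and angle between can_d's own z axis and vertical below 0.12 rad and contact force between can_d and tray below 2.8 N) or (contact force between can_d and shaker above 2.8 N and value of joint pin_1 above 0.011 m and horizontal distance between can_d and pocket_1 below 0.013 m and z of can_d in the frame of pocket_1 below 0.006 m and angle between can_d's own z axis and vertical below 0.12 rad) or (contact force between can_d and shaker above 2.8 N and value of joint pin_2 above 0.011 m and horizontal distance between can_d and pocket_2 below 0.013 m and z of can_d in the frame of pocket_2 below 0.006 m and angle between can_d's own z axis and vertical below 0.12 rad) or (contact force between can_d and shaker above 2.8 N and value of joint pin_3 above 0.011 m and horizontal distance between can_d and pocket_3 below 0.013 m and z of can_d in the frame of pocket_3 below 0.006 m and angle between can_d's own z axis and vertical below 0.12 rad) or (contact force between can_d and shaker above 2.8 N and value of joint pin_4 above 0.011 m and horizontal distance between can_d and pocket_4 below 0.013 m and z of can_d in the frame of pocket_4 below 0.006 m and angle between can_d's own z axis and vertical below 0.12 rad)) and ((x of can_e in the frame of tray between -0.045 and 0.045 m and y of can_e in the frame of tray between -0.095 and 0.095 m and z of can_e in the frame of tray below 0.013 m and angle between can_e's own z axis and vertical below 0.12 rad and contact force between can_e and tray below 2.8 N) or (contact force between can_e and shaker above 2.8 N and value of joint pin_1 above 0.011 m and horizontal distance between can_e and pocket_1 below 0.013 m and z of can_e in the frame of pocket_1 below 0.006 m and angle between can_e's own z axis and vertical below 0.12 rad) or (contact force between can_e and shaker above 2.8 N and value of joint pin_2 above 0.011 m and horizontal distance between can_e and pocket_2 below 0.013 m and z of can_e in the frame of pocket_2 below 0.006 m and angle between can_e's own z axis and vertical below 0.12 rad) or (contact force between can_e and shaker above 2.8 N and value of joint pin_3 above 0.011 m and horizontal distance between can_e and pocket_3 below 0.013 m and z of can_e in the frame of pocket_3 below 0.006 m and angle between can_e's own z axis and vertical below 0.12 rad) or (contact force between can_e and shaker above 2.8 N and value of joint pin_4 above 0.011 m and horizontal distance between can_e and pocket_4 below 0.013 m and z of can_e in the frame of pocket_4 below 0.006 m and angle between can_e's own z axis and vertical below 0.12 rad))), for 0.2 s.
At the end, for the whole second after the job is handed in: Each full can upright in a pocket (13 mm of centre), its pin 11 mm or more down; each empty can upright in the tray; pins of unloaded pockets up (under 4 mm); mallet upright on its mat, within 30 mm of its centre; all at rest and released (all of step 3 and (value of joint pin_1 below 0.004 m or (horizontal distance between can_a and pocket_1 below 0.013 m and z of can_a in the frame of pocket_1 below 0.006 m and angle between can_a's own z axis and vertical below 0.12 rad) or (horizontal distance between can_b and pocket_1 below 0.013 m and z of can_b in the frame of pocket_1 below 0.006 m and angle between can_b's own z axis and vertical below 0.12 rad) or (horizontal distance between can_c and pocket_1 below 0.013 m and z of can_c in the frame of pocket_1 below 0.006 m and angle between can_c's own z axis and vertical below 0.12 rad) or (horizontal distance between can_d and pocket_1 below 0.013 m and z of can_d in the frame of pocket_1 below 0.006 m and angle between can_d's own z axis and vertical below 0.12 rad) or (horizontal distance between can_e and pocket_1 below 0.013 m and z of can_e in the frame of pocket_1 below 0.006 m and angle between can_e's own z axis and vertical below 0.12 rad)) and (value of joint pin_2 below 0.004 m or (horizontal distance between can_a and pocket_2 below 0.013 m and z of can_a in the frame of pocket_2 below 0.006 m and angle between can_a's own z axis and vertical below 0.12 rad) or (horizontal distance between can_b and pocket_2 below 0.013 m and z of can_b in the frame of pocket_2 below 0.006 m and angle between can_b's own z axis and vertical below 0.12 rad) or (horizontal distance between can_c and pocket_2 below 0.013 m and z of can_c in the frame of pocket_2 below 0.006 m and angle between can_c's own z axis and vertical below 0.12 rad) or (horizontal distance between can_d and pocket_2 below 0.013 m and z of can_d in the frame of pocket_2 below 0.006 m and angle between can_d's own z axis and vertical below 0.12 rad) or (horizontal distance between can_e and pocket_2 below 0.013 m and z of can_e in the frame of pocket_2 below 0.006 m and angle between can_e's own z axis and vertical below 0.12 rad)) and (value of joint pin_3 below 0.004 m or (horizontal distance between can_a and pocket_3 below 0.013 m and z of can_a in the frame of pocket_3 below 0.006 m and angle between can_a's own z axis and vertical below 0.12 rad) or (horizontal distance between can_b and pocket_3 below 0.013 m and z of can_b in the frame of pocket_3 below 0.006 m and angle between can_b's own z axis and vertical below 0.12 rad) or (horizontal distance between can_c and pocket_3 below 0.013 m and z of can_c in the frame of pocket_3 below 0.006 m and angle between can_c's own z axis and vertical below 0.12 rad) or (horizontal distance between can_d and pocket_3 below 0.013 m and z of can_d in the frame of pocket_3 below 0.006 m and angle between can_d's own z axis and vertical below 0.12 rad) or (horizontal distance between can_e and pocket_3 below 0.013 m and z of can_e in the frame of pocket_3 below 0.006 m and angle between can_e's own z axis and vertical below 0.12 rad)) and (value of joint pin_4 below 0.004 m or (horizontal distance between can_a and pocket_4 below 0.013 m and z of can_a in the frame of pocket_4 below 0.006 m and angle between can_a's own z axis and vertical below 0.12 rad) or (horizontal distance between can_b and pocket_4 below 0.013 m and z of can_b in the frame of pocket_4 below 0.006 m and angle between can_b's own z axis and vertical below 0.12 rad) or (horizontal distance between can_c and pocket_4 below 0.013 m and z of can_c in the frame of pocket_4 below 0.006 m and angle between can_c's own z axis and vertical below 0.12 rad) or (horizontal distance between can_d and pocket_4 below 0.013 m and z of can_d in the frame of pocket_4 below 0.006 m and angle between can_d's own z axis and vertical below 0.12 rad) or (horizontal distance between can_e and pocket_4 below 0.013 m and z of can_e in the frame of pocket_4 below 0.006 m and angle between can_e's own z axis and vertical below 0.12 rad)) and horizontal distance between mallet and mat below 0.03 m and height (world z) of mallet below 0.006 m and angle between mallet's own z axis and vertical below 0.1 rad and linear speed of each of can_a, can_b, can_c, can_d, can_e, mallet below 0.02 m/s); the robot touches nothing.
It fails at once if a bystander (beaker, bottle, blue box) is moved more than 30 mm (distance of any of beaker, reagent, tipbox from where it was at the start of the episode above 0.03 m).
It fails at once if a pin is driven down by the fingers (contact force between the fingers and shaker above 3 N and value of joint any of pin_1, pin_2, pin_3, pin_4 above 0.005 m and velocity of joint any of pin_1, pin_2, pin_3, pin_4 above 0.02 m/s).
Of can_a, can_b, can_c, can_d, can_e only 3 to 5 are there at a start; the rules pass over those that are not, and their reading is None.
At some moment in a run one of can_a, can_b, can_c, can_d, can_e, mallet may be knocked a few centimetres aside while the robot is not near it.
It also fails if it takes over 210 s, if anything falls off the work surface, if the arm or the gripper's body presses on something with over 40 N, if the wrist force passes 120 N, or if a joint passes its speed limit or range.

ROBOT

A 7-joint arm with a two-finger parallel gripper is mounted at the origin on the work surface. World frame = base frame: x ahead of the robot, y to its left, z up, the work surface at z = 0. Lengths are in m, angles in rad, forces in N, time in s.
With the tool pointing down it reaches from about 0.425 to 0.875 m from the base axis. Payload 8.4 kg.
Tool frame: the origin (TCP) lies at the very end of the fingers, on their centre line; the grasp point (between the pads) lies 19 mm behind it; z points along the fingers, y is the line along which they close (so a half turn about z gives the same grasp; the last joint's range is limited). The gripper opens to 87 mm and grips with 3 to 60 N. Pads are 19 mm wide; open, the fingers measure 117 mm over their backs; the gripper's body (75 mm by 190 mm) begins 51 mm behind the grasp point.
Start: joints at [-1.214, 0.333, 0.04, 1.465, -0.013, 1.343, -0.059], TCP at [0.286, 0.584, 0.223] pointing down, gripper open.
Joint ranges: [-2.58, 2.58], [-0.38, 2.09], [-1.3, 1.39], [0.25, 2.4], [-1.5, 4.64], [0.08, 2.09], [-2.65, 2.65]. Speed limits (rad/s): [2.22, 2.22, 2.79, 2.79, 3.14, 3.14, 3.14].

INTERFACE

Orientations are given as [roll, pitch, yaw] about the fixed x, y, z axes, in that order (R = Rz(yaw) Ry(pitch) Rx(roll)).
In Python, from rig import sense, get_image, arm gives the robot as it stands.
- The arm moves only by the tool drive_tool, never from a script. Its argument "motion" is a list of rows, each an object with "translation": the shift along the world's x, y, z normalised to -1 to 1, where 1 is 300 mm, a list of three; "angular": the turn, a rotation vector about the world's x, y, z normalised to -1 to 1, where 1 is 2 rad, a list of three. A call has 1 to 20 rows; each row is the pose to reach, as a shift and turn from the pose commanded when the call began; what a row does not reach only later rows make up. A row lasts 1/12 s, in which the tool goes at most 41.7 mm and 7.16 degrees, less where a joint would pass 70% of its speed; a pose out of reach is approached as far as the arm can. A call with a number of a shift or a turn outside -1 to 1 is refused whole. A call with a gripper value outside its range is refused whole. "claw" is the opening, from 0 (shut) to 1 (fully open), set as the call begins (left out, the last holds). The fingers move at their own pace and stop on an object; "grip_force" is the grip in N (left out, the last holds). Time passes only in rows, so rows that repeat a pose let the fingers close. It gives the time, the measured TCP pose, the force, the opening and the grip force at its end, in the units of the state.
- sense(): the state, without advancing time (a new reading comes with each control period).
- get_image(name): name is "side" or "top"; returns a dict with "frame" (420x560x3 uint8, blue, green, red), "fx", "fy", "cx", "cy" (pixels), "k1" (the pictures are not rectified: a ray, as slopes to the right and down, at radius r is drawn at 1 + k1 r^2 times it, then the intrinsics apply), "rvec" (rotation vector, rad) and "tvec" (3), from world to camera coordinates, as OpenCV has them. Camera axes: x right, y down, z forward; pixel columns grow to the right and rows downward; lengths in m; the calibration is good to about 2 mm. A picture is of the moment at which its call begins. There is no depth.
- arm.close_job(): hands the job in; it is judged then, once.
The state is a dict: "time_s": time; "qpos": joint angles; "qvel": joint speeds; "joint_efforts": joint torques, N m; "position": TCP position; "tool_rot": TCP orientation; "wrist_force": force on the tool from outside, world axes, zero at the start; "torque": the same for the moment, N m; "opening": finger opening in m; "gripper_force": force on a finger pad.
Only numpy, scipy, OpenCV 4.12 (cv2) and the standard library are available. Lean on these libraries where they do the work, as an engineer would, in place of code of your own. Each camera call takes 0.05 s, during which the arm holds its last target. There are 200 camera calls.

## Working session

There is one attempt and no reset: what is moved stays moved. The work goes in short steps, Python scripts to look and compute and a tool call to move; the robot and the scene stay as the last step left them, time stands still between calls to the robot, and variables do not carry over. Pictures are saved under pics/ and viewed, at most 14 in all, crops included, and the job is handed in when it is done.

Besides the shell and the picture viewer there is one more tool, called as a command line: name --argument value ..., lists and objects as JSON in quotes. drive_tool: Moves the arm, as the interface text tells. Its arguments: {"type":"object","properties":{"motion":{"type":"array"},"claw":{"type":"number"},"grip_force":{"type":"number"}},"required":["motion"]}

```bash
mkdir -p pics; ls
cat > h.py <<'E'
import numpy as np,cv2
from rig import sense,get_image,arm
def cam(n,f=None):
    d=get_image(n)
    if f: cv2.imwrite('pics/'+f,d['frame'])
    R=cv2.Rodrigues(np.array(d['rvec'],float))[0];d['R']=R;d['t']=np.array(d['tvec'],float).ravel()
    return d
def proj(d,P):
    c=d['R']@np.array(P,float)+d['t'];s=c[:2]/c[2];s=s*(1+d['k1']*(s@s))
    return np.array([d['fx']*s[0]+d['cx'],d['fy']*s[1]+d['cy']])
def ray(d,u,v):
    q=np.array([(u-d['cx'])/d['fx'],(v-d['cy'])/d['fy']]);s=q.copy()
    for _ in range(20): s=q/(1+d['k1']*(s@s))
    return -d['R'].T@d['t'], d['R'].T@np.array([s[0],s[1],1])
def at(d,u,v,z):
    o,r=ray(d,u,v);return o+r*(z-o[2])/r[2]
def tri(d1,p1,d2,p2):
    o1,r1=ray(d1,*p1);o2,r2=ray(d2,*p2)
    A=np.c_[r1,-r2];k=np.linalg.lstsq(A,o2-o1,rcond=None)[0]
    a,b=o1+k[0]*r1,o2+k[1]*r2
    return (a+b)/2,np.linalg.norm(a-b)
E
python3 - <<'E'
from h import *
import pickle
a=cam('top','top1.png');b=cam('side','side1.png')
pickle.dump((a,b),open('c.pkl','wb'))
for d in(a,b): print(-d['R'].T@d['t'],d['R'][2],d['fx'],d['k1'])
s=sense();print(s)
E
```

```text
pics
[0.39561676 0.0275994  1.10381945] [ 0.17607086 -0.00494437 -0.98436508] 403.86361490120885 -0.1035486036416187
[ 0.36373146 -0.94364408  0.7343947 ] [ 0.18324552  0.81408074 -0.55108404] 457.56779513008803 -0.09273679569526125
{'time_s': 0.1, 'qpos': array([-1.21419053,  0.33384911,  0.03988394,  1.46614767, -0.0133777 ,
        1.34331146, -0.05849507]), 'qvel': array([-0.00155512, -0.00027122, -0.00168952, -0.00260184, -0.00031448,
       -0.00036094, -0.00038665]), 'joint_efforts': array([ 4.78474307e-03, -6.57807326e+01,  1.34054348e+00, -4.04711401e+01,
       -5.96272247e-02,  4.07353090e-02,  9.69896905e-05]), 'position': array([0.28597491, 0.5832514 , 0.22175985]), 'tool_rot': array([-3.14014786e+00,  1.22190376e-04,  2.68577172e+00]), 'wrist_force': array([-0.1826421 , -0.25910117,  0.13345185]), 'torque': array([-0.02450174, -0.00296757,  0.03004976]), 'gripper_force': 0.0, 'opening': 0.08693171192371998}
```

Run:
```python
import cv2
for n in('top1','side1'):
    i=cv2.imread(f'pics/{n}.png');cv2.imwrite(f'pics/{n}b.png',cv2.resize(i,(800,600),interpolation=cv2.INTER_CUBIC))
```

```text
(no output)
```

View pics/top1b.png

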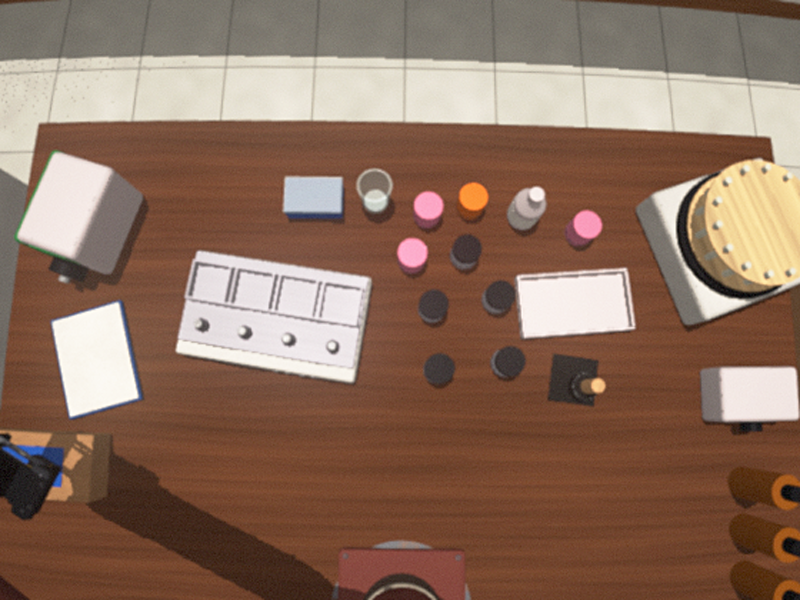

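View pics/side1b.png

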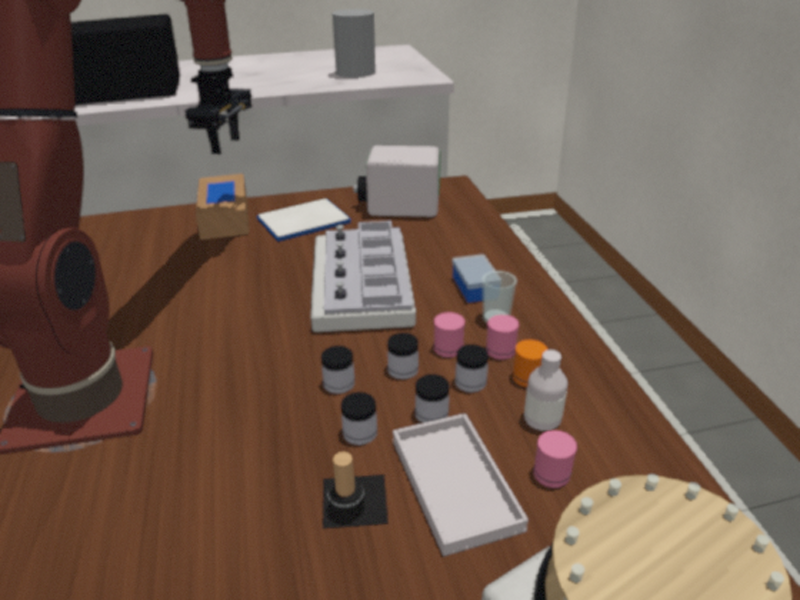

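The top view shows five black-lidded canisters (view px (465,251), (433,306), (499,297), (439,369), (508,362)). The shaker is on the left with its pins at about (202,325) to (333,346), the tray is at (575,302), and the mallet is on its mat at (583,388). The orange and pink look-alikes are behind them, and the side view matches.

```bash
cat > m.py <<'E'
from h import *
def blob(d,u,v,th=60,w=26):
    g=d['frame'].max(axis=2);x0,y0=int(u)-w,int(v)-w
    m=(g[y0:y0+2*w,x0:x0+2*w]<th).astype(np.uint8)
    n,l,st,c=cv2.connectedComponentsWithStats(m)
    i=min(range(1,n),key=lambda i:np.hypot(*(c[i]-w)) if st[i,4]>60 else 99)
    return c[i]+[x0,y0],st[i]
E
python3 - <<'E'
from m import *
import pickle
a,b=pickle.load(open('c.pkl','rb'))
T=np.array([(465,250),(433,304),(499,295),(439,368),(508,361)])*.7
S=np.array([(472,355),(403,343),(432,388),(338,358),(359,407)])*.7
for i,(p,q) in enumerate(zip(T,S)):
    p,s1=blob(a,*p);q,s2=blob(b,*q);X,e=tri(a,p,b,q);print('can',i,X.round(4),round(e,4),s1[2:],s2[2:],p.round(1),q.round(1))
P=np.array([(202,325),(245,331),(289,339),(333,345)])*.7;Q=np.array([(340,231),(340,251),(340,269),(340,290)])*.7
for p,q in zip(P,Q): X,e=tri(a,p,b,q);print('pin',X.round(4),round(e,4),at(a,*p,.084).round(4))
for p in np.array([(517,275),(628,268),(634,329),(524,337)])*.7: print('tray',at(a,*p,.025).round(4))
for p in np.array([(555,355),(598,358),(595,405),(549,401)])*.7: print('mat',at(a,*p,0).round(4))
print('mallet',tri(a,(598*.7,386*.7),b,(344*.7,458*.7)))
c1=cv2.resize(a['frame'][165:275,115:270],None,fx=5,fy=5,interpolation=cv2.INTER_CUBIC);cv2.imwrite('pics/c1.png',c1)
c2=cv2.resize(b['frame'][145:240,205:300],None,fx=6,fy=6,interpolation=cv2.INTER_CUBIC);cv2.imwrite('pics/c2.png',c2)
E
```

```text
can 0 [ 0.6686 -0.1318  0.0702] 0.0119 [1 1 1] [ 24  17 303] [335. 171.] [330.3 249.5]
can 1 [ 0.5522 -0.0506  0.0533] 0.0201 [1 1 1] [ 20  16 276] [303. 221.] [281.5 240.8]
can 2 [ 0.6293 -0.1068 -0.0013] 0.0569 [1 1 1] [ 23  19 359] [323. 183.] [302.1 271.2]
can 3 [ 0.4569 -0.0646  0.0562] 0.0236 [1 1 1] [ 22  17 304] [309. 249.] [235.5 250.4]
can 4 [ 0.4717 -0.177   0.0416] 0.0199 [1 1 1] [ 24  20 392] [351. 245.] [250.5 284.4]
pin [0.5159 0.3702 0.0729] 0.0014 [0.5139 0.3665 0.084 ]
pin [0.5057 0.2926 0.0645] 0.0021 [0.5047 0.2876 0.084 ]
pin [0.4931 0.2109 0.0675] 0.0007 [0.4919 0.2079 0.084 ]
pin [0.4825 0.1311 0.0671] 0.0031 [0.4827 0.1293 0.084 ]
tray [ 0.6275 -0.2134  0.025 ]
tray [ 0.6456 -0.4343  0.025 ]
tray [ 0.5257 -0.4395  0.025 ]
tray [ 0.5081 -0.2242  0.025 ]
mat [ 0.4765 -0.2899  0.    ]
mat [ 0.4714 -0.3749  0.    ]
mat [ 0.3814 -0.3657  0.    ]
mat [ 0.3887 -0.276   0.    ]
mallet (array([ 0.41704836, -0.33687063,  0.09951395]), np.float64(0.0029805871082063977))
```

View pics/c1.png

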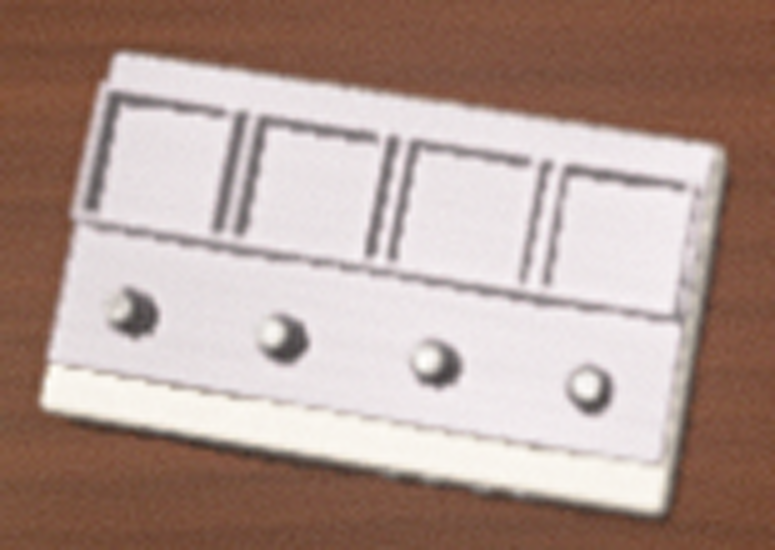

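View pics/c2.png

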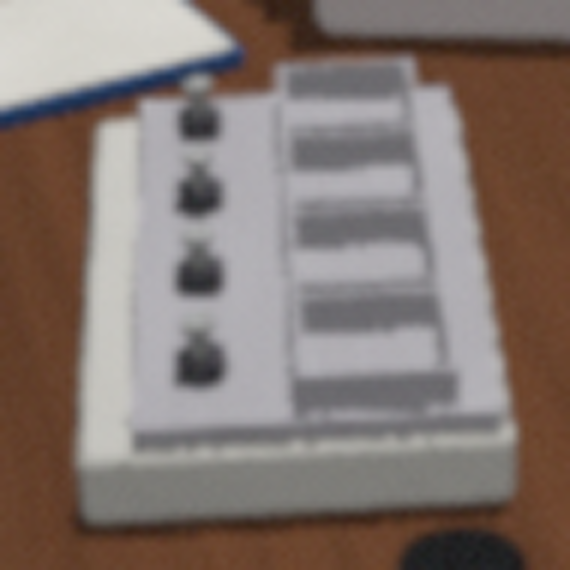

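The crops show the pin heads at crop px (127,310), (281,336), (434,361), (588,387) in the top view and the pocket rims behind them. I'll fit the shaker's pose to these, and fix the lid detector.

```bash
cat > m.py <<'E'
from h import *
from scipy.optimize import least_squares
def blob(d,u,v,th=75,w=22):
    g=cv2.GaussianBlur(d['frame'],(3,3),0).max(axis=2);u,v=int(u),int(v)
    m=(g[v-w:v+w,u-w:u+w]<th).astype(np.uint8)
    m=cv2.morphologyEx(m,cv2.MORPH_OPEN,np.ones((5,5),np.uint8))
    n,l,st,c=cv2.connectedComponentsWithStats(m)
    if n<2: return None,None
    i=min(range(1,n),key=lambda i:np.hypot(*(c[i]-w)))
    return c[i]+[u-w,v-w],st[i]
E
python3 - <<'E'
from m import *
import pickle
a,b=pickle.load(open('c.pkl','rb'))
T=np.array([(465,246),(433,302),(499,293),(439,366),(508,358)])*.7
S=np.array([(472,355),(403,343),(432,388),(338,358),(359,407)])*.7
for i,(p,q) in enumerate(zip(T,S)):
    print(i,p,a['frame'].max(axis=2)[int(p[1]),int(p[0])])
    p,s1=blob(a,*p);q,s2=blob(b,*q)
    if p is None: continue
    X,e=tri(a,p,b,q);print('can',i,X.round(4),round(e,4),s1[2:],s2[2:],p.round(1),q.round(1))
A=np.array([(127,310),(281,336),(434,361),(588,387)])/5+[115,165]
B=np.array([(197,82),(200,165),(200,245),(203,332)])/6+[205,145]
def W(p,l): c,s=np.cos(p[2]),np.sin(p[2]);return np.array([p[0]+c*l[0]-s*l[1],p[1]+s*l[0]+c*l[1],l[2]+p[3]])
def f(p): return np.concatenate([proj(d,W(p,(0,123-82*i,0)/np.array([1000.]*3)))-P[i] for d,P in((a,A),(b,B)) for i in range(4)])
r=least_squares(f,[.5,.25,-.1,.084]);p=r.x;print(p,f(p).reshape(2,4,2).round(1).tolist())
for i in range(4): print('pin',W(p,(0,.123-.082*i,0))[:3].round(4),'pocket',W(p,(.08,.123-.082*i,0))[:2].round(4))
q=[*p[:3],0]
I=cv2.resize(a['frame'][165:275,115:270],None,fx=5,fy=5,interpolation=cv2.INTER_CUBIC)
J=cv2.resize(b['frame'][145:240,205:300],None,fx=6,fy=6,interpolation=cv2.INTER_CUBIC)
for d,im,o,k in((a,I,(115,165),5),(b,J,(205,145),6)):
  for i in range(4):
    y=.123-.082*i
    sq=[((proj(d,W(q,(.08+u*.033,y+v*.033,.074)))-o)*k+k/2-.5).astype(np.int32) for u,v in((1,1),(1,-1),(-1,-1),(-1,1))]
    cv2.polylines(im,[np.array(sq)],True,(0,0,255),1)
    cv2.polylines(im,[np.array([((proj(d,W(q,(.008*np.cos(t),y+.008*np.sin(t),.084)))-o)*k+k/2-.5).astype(np.int32) for t in np.arange(0,6.3,.4)])],True,(0,255,0),1)
J=cv2.resize(J,(550,550));cv2.imwrite('pics/ov.png',cv2.resize(np.hstack([I,J]),(800,332)))
E
```

```text
0 [325.5 172.2] 69
can 0 [ 0.6695 -0.1126  0.0532] 0.0006 [ 18  18 275] [ 22  18 332] [326.6 174.5] [330.4 249.5]
1 [303.1 211.4] 67
can 1 [ 0.5625 -0.0507  0.0541] 0.0001 [ 18  19 282] [ 22  18 319] [303.5 213.3] [281.5 240.7]
2 [349.3 205.1] 70
can 2 [ 0.5826 -0.1739  0.0531] 0.0002 [ 19  18 282] [ 24  19 385] [349.9 206.6] [302.2 271.2]
3 [307.3 256.2] 67
can 3 [ 0.4442 -0.061   0.0528] 0.0023 [ 19  22 343] [ 22  18 333] [307.2 259. ] [235.5 250.5]
4 [355.6 250.6] 69
can 4 [ 0.4593 -0.1897  0.0524] 0.0016 [ 20  22 334] [ 24  20 419] [356.5 253.6] [250.5 284.4]
[ 0.49923428  0.25077488 -0.14089988  0.0773475 ] [[[-0.4, -0.2], [-0.5, -0.4], [0.1, -0.3], [0.9, -0.4]], [[-0.1, 1.5], [-0.4, -0.3], [-0.3, -0.4], [-0.6, -0.2]]]
pin [0.5165 0.3726 0.0773] pocket [0.5957 0.3613]
pin [0.505  0.2914 0.0773] pocket [0.5842 0.2801]
pin [0.4935 0.2102 0.0773] pocket [0.5727 0.1989]
pin [0.482  0.129  0.0773] pocket [0.5612 0.1178]
```

View pics/ov.png

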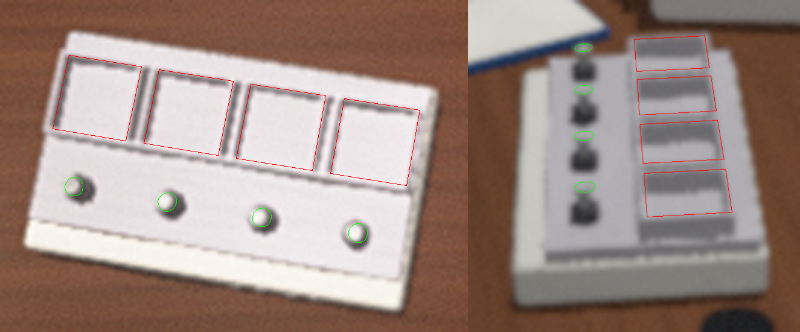

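The fit residuals are under 1 px apart from one pin at 1.5 px, and the rims line up in both views. The lids sit at z of about 0.053 and the sizes are right. I'll move towards can 1, turning the tool so its closing line runs along the shaker's x (yaw 1.43).

drive_tool --motion '[{"translation": [0.9, -1, 0], "angular": [0, 0, -0.628]}, {"translation": [0.9, -1, 0], "angular": [0, 0, -0.628]}, {"translation": [0.9, -1, 0], "angular": [0, 0, -0.628]}, {"translation": [0.9, -1, 0], "angular": [0, 0, -0.628]}, {"translation": [0.9, -1, 0], "angular": [0, 0, -0.628]}, {"translation": [0.9, -1, 0], "angular": [0, 0, -0.628]}, {"translation": [0.9, -1, 0], "angular": [0, 0, -0.628]}, {"translation": [0.9, -1, 0], "angular": [0, 0, -0.628]}, {"translation": [0.9, -1, 0], "angular": [0, 0, -0.628]}, {"translation": [0.9, -1, 0], "angular": [0, 0, -0.628]}, {"translation": [0.9, -1, 0], "angular": [0, 0, -0.628]}, {"translation": [0.9, -1, 0], "angular": [0, 0, -0.628]}]' --claw 0.87 --grip_force 25

```text
time_s: 1.1
position: [0.5571, 0.2814, 0.2221]
tool_rot: [-3.141, 0.001, 1.426]
wrist_force: [-0.9, 0.6, -0.5]
opening: 0.0757
gripper_force: 0.0
```

drive_tool --motion '[{"translation": [0.02, -1, 0], "angular": [0, 0, 0]}, {"translation": [0.02, -1, 0], "angular": [0, 0, 0]}, {"translation": [0.02, -1, 0], "angular": [0, 0, 0]}, {"translation": [0.02, -1, 0], "angular": [0, 0, 0]}, {"translation": [0.02, -1, 0], "angular": [0, 0, 0]}, {"translation": [0.02, -1, 0], "angular": [0, 0, 0]}, {"translation": [0.02, -1, 0], "angular": [0, 0, 0]}, {"translation": [0.02, -1, 0], "angular": [0, 0, 0]}, {"translation": [0.02, -1, 0], "angular": [0, 0, 0]}, {"translation": [0.02, -1, 0], "angular": [0, 0, 0]}]'

```text
time_s: 1.93
position: [0.5619, -0.0151, 0.2224]
tool_rot: [-3.141, -0.001, 1.432]
wrist_force: [-0.3, 0.2, -0.1]
opening: 0.0757
gripper_force: 0.0
```

drive_tool --motion '[{"translation": [0, -0.117, 0], "angular": [0, 0, 0]}, {"translation": [0, -0.117, -0.139], "angular": [0, 0, 0]}, {"translation": [0, -0.117, -0.278], "angular": [0, 0, 0]}, {"translation": [0, -0.117, -0.417], "angular": [0, 0, 0]}, {"translation": [0, -0.117, -0.53], "angular": [0, 0, 0]}, {"translation": [0, -0.117, -0.6], "angular": [0, 0, 0]}, {"translation": [0, -0.117, -0.65], "angular": [0, 0, 0]}, {"translation": [0, -0.117, -0.65], "angular": [0, 0, 0]}]'

```text
time_s: 2.6
position: [0.5597, -0.0482, 0.0238]
tool_rot: [-3.135, 0.0, 1.435]
wrist_force: [-0.7, 0.4, -0.2]
opening: 0.0758
gripper_force: 0.0
```

drive_tool --motion '[{"translation": [0, 0, 0], "angular": [0, 0, 0]}, {"translation": [0, 0, 0], "angular": [0, 0, 0]}, {"translation": [0, 0, 0], "angular": [0, 0, 0]}, {"translation": [0, 0, 0], "angular": [0, 0, 0]}, {"translation": [0, 0, 0.05], "angular": [0, 0, 0]}, {"translation": [0, 0, 0.15], "angular": [0, 0, 0]}, {"translation": [0, 0, 0.28], "angular": [0, 0, 0]}, {"translation": [0, 0, 0.4], "angular": [0, 0, 0]}, {"translation": [0, 0, 0.5], "angular": [0, 0, 0]}, {"translation": [0, 0, 0.5], "angular": [0, 0, 0]}, {"translation": [0, 0, 0.5], "angular": [0, 0, 0]}, {"translation": [0, 0, 0.5], "angular": [0, 0, 0]}]' --claw 0.4

```text
time_s: 3.6
position: [0.5617, -0.0513, 0.1772]
tool_rot: [-3.141, -0.001, 1.43]
wrist_force: [-0.1, -0.1, -1.3]
opening: 0.0535
gripper_force: 25.0
```

Run:
```python
from h import *
a=cam('top','t2.png');b=cam('side','s2.png')
s=sense();print(s['wrist_force'],s['opening'],s['position'])
cv2.imwrite('pics/m2.png',cv2.resize(np.hstack([a['frame'][100:400,180:480],b['frame'][100:400,130:430]]),(800,400)))
```

```text
[-0.55146974 -0.08231653 -1.75721413] 0.05343431796331085 [ 0.56121616 -0.05133616  0.17625347]
```

View pics/m2.png

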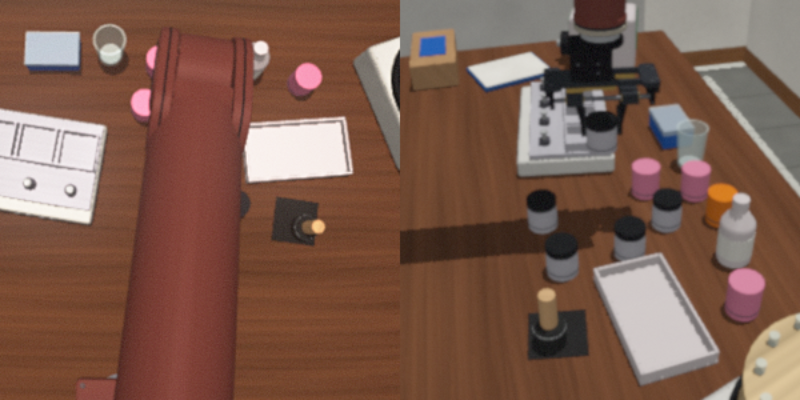

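The can is held and the wrist force is about 1.5 N, so it is empty. It goes to the tray's +y slot at (0.573,-0.278).

drive_tool --motion '[{"translation": [0.01, -0.139, 0], "angular": [0, 0, 0]}, {"translation": [0.02, -0.278, 0], "angular": [0, 0, 0]}, {"translation": [0.03, -0.417, 0], "angular": [0, 0, 0]}, {"translation": [0.035, -0.55, 0], "angular": [0, 0, 0]}, {"translation": [0.035, -0.67, 0], "angular": [0, 0, 0]}, {"translation": [0.035, -0.74, 0], "angular": [0, 0, 0]}, {"translation": [0.035, -0.757, 0], "angular": [0, 0, 0]}, {"translation": [0.035, -0.757, -0.1], "angular": [0, 0, 0]}, {"translation": [0.035, -0.757, -0.22], "angular": [0, 0, 0]}, {"translation": [0.035, -0.757, -0.34], "angular": [0, 0, 0]}, {"translation": [0.035, -0.757, -0.43], "angular": [0, 0, 0]}, {"translation": [0.035, -0.757, -0.48], "angular": [0, 0, 0]}, {"translation": [0.035, -0.757, -0.48], "angular": [0, 0, 0]}, {"translation": [0.035, -0.757, -0.48], "angular": [0, 0, 0]}]'

```text
time_s: 4.87
position: [0.5716, -0.2775, 0.0316]
tool_rot: [-3.138, -0.001, 1.43]
wrist_force: [0.1, -0.3, -0.1]
opening: 0.0536
gripper_force: 25.0
```

drive_tool --motion '[{"translation": [0, 0, 0], "angular": [0, 0, 0]}, {"translation": [0, 0, 0], "angular": [0, 0, 0]}, {"translation": [0, 0, 0], "angular": [0, 0, 0]}, {"translation": [0, 0, 0.12], "angular": [0, 0, 0]}, {"translation": [0, 0, 0.25], "angular": [0, 0, 0]}, {"translation": [0, 0, 0.4], "angular": [0, 0, 0]}, {"translation": [0.01, 0.1, 0.5], "angular": [0, 0, 0]}, {"translation": [0.03, 0.2, 0.5], "angular": [0, 0, 0]}, {"translation": [0.033, 0.3, 0.5], "angular": [0, 0, 0]}, {"translation": [0.033, 0.347, 0.5], "angular": [0, 0, 0]}, {"translation": [0.033, 0.347, 0.5], "angular": [0, 0, 0]}]' --claw 0.87

```text
time_s: 5.78
position: [0.5836, -0.1694, 0.184]
tool_rot: [3.141, -0.003, 1.436]
wrist_force: [0.4, -0.0, -0.6]
opening: 0.0756
gripper_force: 0.0
```

```bash
cat >> m.py <<'E'
# last known lid-centre pixels in the side view -> xy at lid height .0535
def side_cans(b,pts):
    for k,(x,y) in pts.items():
        q=proj(b,(x,y,.0535));c,s=blob(b,*q)
        print(k,None if c is None else (at(b,*c,.0535)[:2].round(4),s[2:]))
CANS={0:(.6695,-.1126),1:(.5727,-.278),2:(.5826,-.1739),3:(.4442,-.061),4:(.4593,-.1897)}
E
python3 - <<'E'
from m import *
b=cam('side','s3.png');side_cans(b,CANS);s=sense();print(s['wrist_force'],s['position'])
E
```

```text
0 (array([ 0.6699, -0.1121]), array([ 22,  17, 316], dtype=int32))
1 (array([ 0.576 , -0.2687]), array([ 24,  27, 484], dtype=int32))
2 (array([ 0.5821, -0.1742]), array([ 23,  19, 375], dtype=int32))
3 (array([ 0.4454, -0.0611]), array([ 22,  17, 319], dtype=int32))
4 (array([ 0.4546, -0.2079]), array([ 44,  31, 732], dtype=int32))
[ 0.90085068 -0.56139608  0.09131775] [ 0.58311714 -0.17211135  0.18397719]
```

drive_tool --motion '[{"translation": [0, 0, -0.13], "angular": [0, 0, 0]}, {"translation": [0, 0, -0.26], "angular": [0, 0, 0]}, {"translation": [0, 0, -0.38], "angular": [0, 0, 0]}, {"translation": [0, 0, -0.47], "angular": [0, 0, 0]}, {"translation": [0, 0, -0.52], "angular": [0, 0, 0]}, {"translation": [0, 0, -0.52], "angular": [0, 0, 0]}, {"translation": [0, 0, -0.52], "angular": [0, 0, 0]}]'

```text
time_s: 6.42
position: [0.5819, -0.176, 0.0275]
tool_rot: [-3.141, 0.001, 1.428]
wrist_force: [-0.6, 0.2, 0.9]
opening: 0.0758
gripper_force: 0.0
```

drive_tool --motion '[{"translation": [0, 0, 0], "angular": [0, 0, 0]}, {"translation": [0, 0, 0], "angular": [0, 0, 0]}, {"translation": [0, 0, 0], "angular": [0, 0, 0]}, {"translation": [0, 0, 0], "angular": [0, 0, 0]}, {"translation": [0, 0, 0.05], "angular": [0, 0, 0]}, {"translation": [0, 0, 0.15], "angular": [0, 0, 0]}, {"translation": [0, 0, 0.28], "angular": [0, 0, 0]}, {"translation": [0, 0, 0.4], "angular": [0, 0, 0]}, {"translation": [0, 0, 0.5], "angular": [0, 0, 0]}, {"translation": [0, 0, 0.5], "angular": [0, 0, 0]}, {"translation": [0, 0, 0.5], "angular": [0, 0, 0]}, {"translation": [0, 0, 0.5], "angular": [0, 0, 0]}, {"translation": [0, 0, 0.5], "angular": [0, 0, 0]}]' --claw 0.4

```text
time_s: 7.5
position: [0.5813, -0.1739, 0.1754]
tool_rot: [-3.138, -0.0, 1.43]
wrist_force: [-0.9, 0.2, -5.8]
opening: 0.0531
gripper_force: 25.0
```

The force is 5.8 N, so this one is full and goes to pocket 4. I'll hover just above it and look.

drive_tool --motion '[{"translation": [-0.01, 0.139, 0], "angular": [0, 0, 0]}, {"translation": [-0.02, 0.278, 0], "angular": [0, 0, 0]}, {"translation": [-0.03, 0.417, 0], "angular": [0, 0, 0]}, {"translation": [-0.04, 0.55, 0], "angular": [0, 0, 0]}, {"translation": [-0.05, 0.68, 0], "angular": [0, 0, 0]}, {"translation": [-0.06, 0.81, 0], "angular": [0, 0, 0]}, {"translation": [-0.07, 0.92, 0], "angular": [0, 0, 0]}, {"translation": [-0.07, 0.979, 0], "angular": [0, 0, 0]}, {"translation": [-0.07, 0.979, 0], "angular": [0, 0, 0]}, {"translation": [-0.07, 0.979, -0.1], "angular": [0, 0, 0]}, {"translation": [-0.07, 0.979, -0.19], "angular": [0, 0, 0]}, {"translation": [-0.07, 0.979, -0.217], "angular": [0, 0, 0]}, {"translation": [-0.07, 0.979, -0.217], "angular": [0, 0, 0]}, {"translation": [-0.07, 0.979, -0.217], "angular": [0, 0, 0]}]'

```text
time_s: 8.67
position: [0.5613, 0.1185, 0.1122]
tool_rot: [-3.14, 0.001, 1.429]
wrist_force: [0.4, -0.1, -4.2]
opening: 0.0534
gripper_force: 25.0
```

Run:
```python
from h import *
a=cam('top','t4.png');b=cam('side','s4.png');s=sense();print(s['wrist_force'],s['position'])
J=cv2.resize(b['frame'][125:245,195:325],(650,600),interpolation=cv2.INTER_CUBIC)
p=s['position'];z=p[2]-.028
for zz in(z,z+.062):
  pts=[((proj(b,(p[0]+.027*np.cos(t),p[1]+.027*np.sin(t),zz))-(195,125))*5+2).astype(np.int32) for t in np.arange(0,6.3,.2)]
  cv2.polylines(J,[np.array(pts)],True,(0,0,255),1)
cv2.imwrite('pics/m4.png',J)
```

```text
[ 0.1737328  -0.27213209 -4.36744506] [0.56244654 0.11907472 0.11377523]
```

View pics/m4.png

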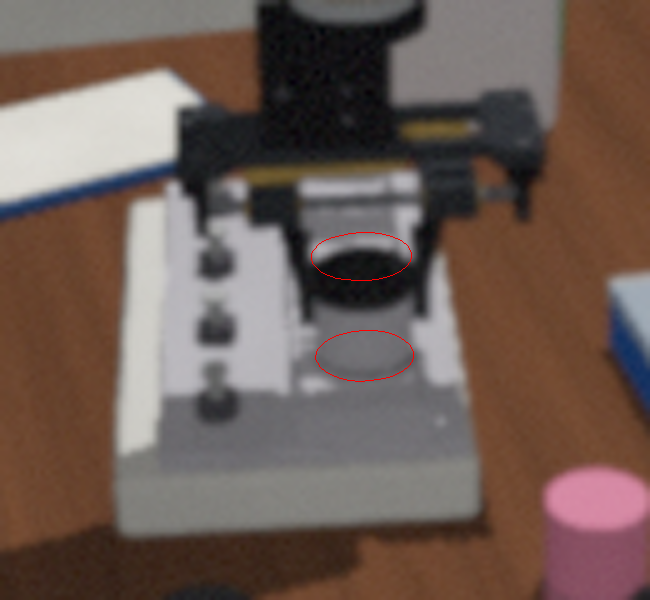

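Run:
```python
from m import *
b=cam('side','s5.png');s=sense();p=s['position'];print(p,s['wrist_force'])
for z in(.0535,.0455):
  q=proj(b,(p[0],p[1],p[2]-.028+z));print(q, blob(b,*q,th=60))
d=dict(b);d['frame']=cv2.imread('pics/s2.png');q=proj(b,(.5612,-.0513,.1762-.028+.0535));print('can1',q,blob(d,*q,th=60))
d=dict(b);d['frame']=cv2.imread('pics/t4.png');
a=cam('top');q=proj(a,(p[0],p[1],p[2]-.028+.062));print(q)
I=cv2.resize(a['frame'][150:290,110:290],(720,560));cv2.imwrite('pics/m5.png',I)
```

```text
[0.56255526 0.11919338 0.11394123] [ 0.66741043  0.66404375 -5.26948013]
[267.04427443 178.54574121] (array([267.14285714, 180.44155844]), array([ 10,  19,  25,  12, 231], dtype=int32))
[267.12470606 181.14742686] (array([267.14285714, 180.44155844]), array([ 10,  16,  25,  12, 231], dtype=int32))
can1 [280.39866917 189.60487104] (array([284.77459016, 187.13729508]), array([  8,   0,  36,  32, 488], dtype=int32))
[235.80652734 206.05418473]
```

View pics/m5.png

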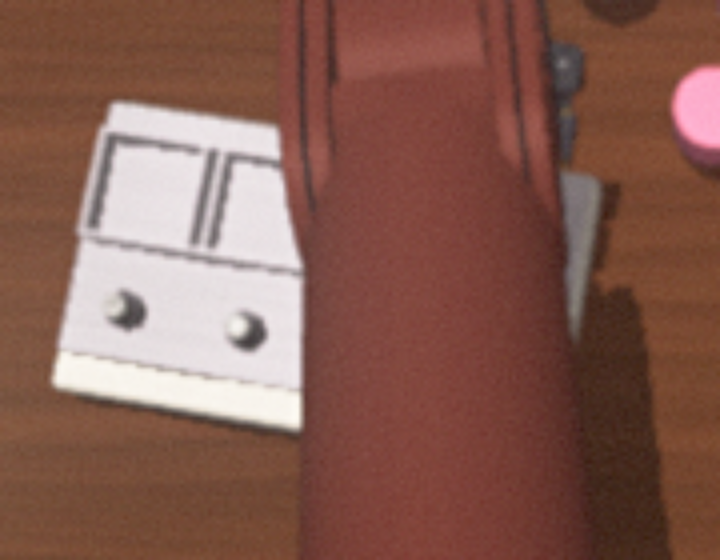

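The arm hides the pocket from above, and in the side view the lid sits within 2 px of where it should. I'll lower gently and watch the force.

drive_tool --motion '[{"translation": [0, 0, -0.02], "angular": [0, 0, 0]}, {"translation": [0, 0, -0.04], "angular": [0, 0, 0]}, {"translation": [0, 0, -0.055], "angular": [0, 0, 0]}, {"translation": [0, 0, -0.07], "angular": [0, 0, 0]}, {"translation": [0, 0, -0.085], "angular": [0, 0, 0]}, {"translation": [0, 0, -0.098], "angular": [0, 0, 0]}, {"translation": [0, 0, -0.098], "angular": [0, 0, 0]}, {"translation": [0, 0, -0.098], "angular": [0, 0, 0]}]'

```text
time_s: 9.53
position: [0.5616, 0.1187, 0.0845]
tool_rot: [-3.141, -0.0, 1.429]
wrist_force: [-8.8, -2.7, 15.8]
opening: 0.0535
gripper_force: 25.0
```

Run:
```python
from m import *
b=cam('side','s6.png');s=sense();p=s['position'];print(p,s['wrist_force'],s['torque'])
J=cv2.resize(b['frame'][145:225,225:325],(750,600),interpolation=cv2.INTER_CUBIC)
for zz in(.054,.116):
  pts=[((proj(b,(p[0]+.027*np.cos(t),p[1]+.027*np.sin(t),zz))-(225,145))*7.5+3).astype(np.int32) for t in np.arange(0,6.3,.2)]
  cv2.polylines(J,[np.array(pts)],True,(0,0,255),1)
cv2.imwrite('pics/m6.png',J)
```

```text
[0.56159978 0.11866407 0.0845462 ] [-8.4848387  -3.49328148 15.4629245 ] [-0.8410181   2.0370616  -0.01278837]
```

View pics/m6.png

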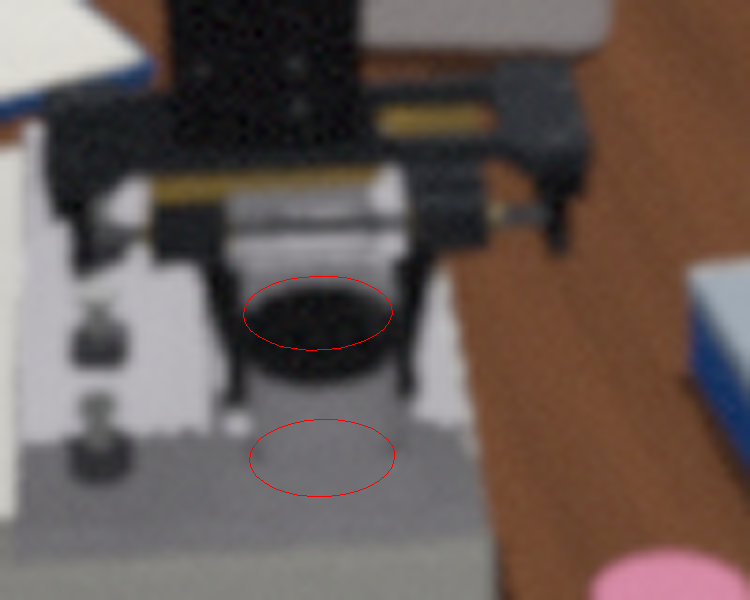

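drive_tool --motion '[{"translation": [-0.005, -0.002, 0.003], "angular": [0, 0, 0]}, {"translation": [-0.01, -0.005, 0.006], "angular": [0, 0, 0]}, {"translation": [-0.01, -0.005, 0.006], "angular": [0, 0, 0]}, {"translation": [-0.01, -0.005, 0.006], "angular": [0, 0, 0]}]'

```text
time_s: 9.92
position: [0.5581, 0.1175, 0.0846]
tool_rot: [-3.141, 0.0, 1.43]
wrist_force: [-2.4, -0.7, -0.7]
opening: 0.0534
gripper_force: 25.0
```

drive_tool --motion '[{"translation": [-0.008, -0.002, 0], "angular": [0, 0, 0]}, {"translation": [-0.008, -0.002, -0.006], "angular": [0, 0, 0]}, {"translation": [-0.008, -0.002, -0.012], "angular": [0, 0, 0]}, {"translation": [-0.008, -0.002, -0.012], "angular": [0, 0, 0]}, {"translation": [-0.008, -0.002, -0.012], "angular": [0, 0, 0]}]'

```text
time_s: 10.33
position: [0.5564, 0.1177, 0.084]
tool_rot: [3.142, -0.002, 1.43]
wrist_force: [-12.6, -1.3, 27.9]
opening: 0.054
gripper_force: 25.0
```

Contact is at TCP 0.0845, close to the expected 0.082. I'll take the load off, release, back away and check how the can stands.

drive_tool --motion '[{"translation": [0.004, 0, 0.009], "angular": [0, 0, 0]}, {"translation": [0.004, 0, 0.009], "angular": [0, 0, 0]}, {"translation": [0.004, 0, 0.009], "angular": [0, 0, 0]}]'

```text
time_s: 10.58
position: [0.5577, 0.1174, 0.0841]
tool_rot: [3.141, -0.001, 1.43]
wrist_force: [-0.6, 1.0, 1.8]
opening: 0.0534
gripper_force: 25.0
```

drive_tool --motion '[{"translation": [0, 0, 0], "angular": [0, 0, 0]}, {"translation": [0, 0, 0], "angular": [0, 0, 0]}, {"translation": [0, 0, 0], "angular": [0, 0, 0]}, {"translation": [0, 0, 0.03], "angular": [0, 0, 0]}, {"translation": [0, 0, 0.1], "angular": [0, 0, 0]}, {"translation": [0, 0, 0.22], "angular": [0, 0, 0]}, {"translation": [0, 0, 0.33], "angular": [0, 0, 0]}, {"translation": [0, -0.1, 0.33], "angular": [0, 0, 0]}, {"translation": [0, -0.22, 0.33], "angular": [0, 0, 0]}, {"translation": [0, -0.34, 0.33], "angular": [0, 0, 0]}, {"translation": [0, -0.46, 0.33], "angular": [0, 0, 0]}, {"translation": [0, -0.58, 0.33], "angular": [0, 0, 0]}, {"translation": [0, -0.6, 0.33], "angular": [0, 0, 0]}]' --claw 0.87

```text
time_s: 11.67
position: [0.5566, -0.0706, 0.1842]
tool_rot: [3.14, 0.002, 1.422]
wrist_force: [0.1, -1.2, 0.5]
opening: 0.0756
gripper_force: 0.0
```

Run:
```python
from m import *
a=cam('top','t7.png');b=cam('side','s7.png');s=sense();print(s['position'],s['wrist_force'])
pa,sa=blob(a,*proj(a,(.561,.118,.116)));pb,sb=blob(b,*proj(b,(.561,.118,.1075)))
print(pa,pb,sa,sb,tri(a,pa,b,pb))
side_cans(b,CANS)
I=cv2.resize(a['frame'][150:290,110:290],(540,420));J=cv2.resize(b['frame'][145:245,200:310],(462,420));cv2.imwrite('pics/m7.png',cv2.resize(np.hstack([I,J]),(800,336)))
```

```text
[ 0.55716802 -0.06548852  0.18368864] [0.04295863 1.37873881 0.65092536]Traceback (most recent call last):
  File "<stdin>", line 4, in <module>
  File "h.py", line 18, in tri
    o1,r1=ray(d1,*p1);o2,r2=ray(d2,*p2)
          ~~~^^^^^^^^
TypeError: Value after * must be an iterable, not NoneType
```

Run:
```python
from m import *
b=cam('side');fa=cv2.imread('pics/t7.png');fb=cv2.imread('pics/s7.png');b['frame']=fb
pb,sb=blob(b,*proj(b,(.561,.118,.1075)));print(pb,sb,at(b,*pb,.1075))
side_cans(b,CANS)
I=cv2.resize(fa[150:290,110:290],(540,420));J=cv2.resize(fb[145:245,200:310],(462,420));cv2.imwrite('pics/m7.png',cv2.resize(np.hstack([I,J]),(800,336)))
```

```text
[261.53929539 184.59891599] [  5   4  26  27 369] [0.55153035 0.14595898 0.1075    ]
0 (array([ 0.6699, -0.1122]), array([ 22,  17, 317], dtype=int32))
1 (array([ 0.5741, -0.2714]), array([ 24,  22, 445], dtype=int32))
2 (array([ 0.5661, -0.1627]), array([ 21,  19, 348], dtype=int32))
3 (array([ 0.4454, -0.0616]), array([ 22,  18, 327], dtype=int32))
4 (array([ 0.4645, -0.1763]), array([  44,   32, 1068], dtype=int32))
```

View pics/m7.png

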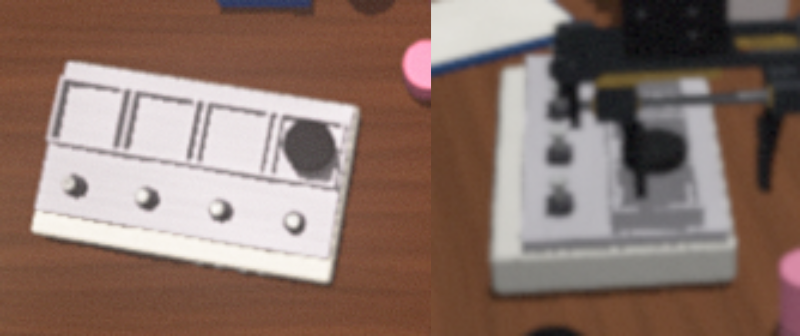

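Pocket 4's can stands upright in its pocket. Now to check its position and the remaining cans.

Run:
```python
from m import *
a=cam('top');a['frame']=cv2.imread('pics/t7.png')
p,s=blob(a,239.4,211.8,th=90);print(p,s,at(a,*p,.114)[:2])
for c in CANS.values():
    q,s=blob(a,*proj(a,(*c,.06)),th=75)
    print(c,None if q is None else (q,s[2:],at(a,*q,.0575)[:2]))
```

```text
[239.         210.64401294] [ 13  12  19  20 309] [0.55704061 0.11413019]
(0.6695, -0.1126) None
(0.5727, -0.278) (array([387.92481203, 210.44360902]), array([ 19,  18, 266], dtype=int32), array([ 0.57309212, -0.27496503]))
(0.5826, -0.1739) None
(0.4442, -0.061) None
(0.4593, -0.1897) None
```

drive_tool --motion '[{"translation": [0.13, -0.05, 0], "angular": [0, 0, 0]}, {"translation": [0.25, -0.11, 0], "angular": [0, 0, 0]}, {"translation": [0.34, -0.15, 0], "angular": [0, 0, 0]}, {"translation": [0.375, -0.166, 0], "angular": [0, 0, 0]}, {"translation": [0.375, -0.166, -0.05], "angular": [0, 0, 0]}, {"translation": [0.375, -0.166, -0.18], "angular": [0, 0, 0]}, {"translation": [0.375, -0.166, -0.3], "angular": [0, 0, 0]}, {"translation": [0.375, -0.166, -0.4], "angular": [0, 0, 0]}, {"translation": [0.375, -0.166, -0.48], "angular": [0, 0, 0]}, {"translation": [0.375, -0.166, -0.518], "angular": [0, 0, 0]}, {"translation": [0.375, -0.166, -0.518], "angular": [0, 0, 0]}, {"translation": [0.375, -0.166, -0.518], "angular": [0, 0, 0]}]' --grip_force 35

```text
time_s: 12.87
position: [0.6703, -0.1114, 0.028]
tool_rot: [-3.141, -0.0, 1.431]
wrist_force: [1.3, 0.1, 1.2]
opening: 0.0759
gripper_force: 0.0
```

drive_tool --motion '[{"translation": [0, 0, 0], "angular": [0, 0, 0]}, {"translation": [0, 0, 0], "angular": [0, 0, 0]}, {"translation": [0, 0, 0], "angular": [0, 0, 0]}, {"translation": [0, 0, 0], "angular": [0, 0, 0]}, {"translation": [0, 0, 0.05], "angular": [0, 0, 0]}, {"translation": [0, 0, 0.15], "angular": [0, 0, 0]}, {"translation": [0, 0, 0.28], "angular": [0, 0, 0]}, {"translation": [0, 0, 0.4], "angular": [0, 0, 0]}, {"translation": [0, 0, 0.5], "angular": [0, 0, 0]}, {"translation": [0, 0, 0.5], "angular": [0, 0, 0]}, {"translation": [0, 0, 0.5], "angular": [0, 0, 0]}, {"translation": [0, 0, 0.5], "angular": [0, 0, 0]}, {"translation": [0, 0, 0.5], "angular": [0, 0, 0]}]' --claw 0.4

```text
time_s: 13.95
position: [0.6687, -0.1123, 0.1757]
tool_rot: [-3.138, 0.0, 1.43]
wrist_force: [-0.9, 1.2, -5.1]
opening: 0.0533
gripper_force: 35.0
```

This one is full too (5.1 N), so it goes to pocket 3.

drive_tool --motion '[{"translation": [-0.02, 0.06, 0], "angular": [0, 0, 0]}, {"translation": [-0.06, 0.17, 0], "angular": [0, 0, 0]}, {"translation": [-0.1, 0.3, 0], "angular": [0, 0, 0]}, {"translation": [-0.14, 0.43, 0], "angular": [0, 0, 0]}, {"translation": [-0.18, 0.56, 0], "angular": [0, 0, 0]}, {"translation": [-0.23, 0.69, 0], "angular": [0, 0, 0]}, {"translation": [-0.28, 0.81, 0], "angular": [0, 0, 0]}, {"translation": [-0.31, 0.91, 0], "angular": [0, 0, 0]}, {"translation": [-0.33, 0.97, 0], "angular": [0, 0, 0]}, {"translation": [-0.332, 1, 0], "angular": [0, 0, 0]}]'

```text
time_s: 14.78
position: [0.5675, 0.1914, 0.1758]
tool_rot: [-3.138, 0.0, 1.435]
wrist_force: [0.4, 0.1, -5.1]
opening: 0.0533
gripper_force: 35.0
```

drive_tool --motion '[{"translation": [0, 0.02, 0], "angular": [0, 0, 0]}, {"translation": [0, 0.036, 0], "angular": [0, 0, 0]}, {"translation": [0, 0.036, -0.06], "angular": [0, 0, 0]}, {"translation": [0, 0.036, -0.14], "angular": [0, 0, 0]}, {"translation": [0, 0.036, -0.2], "angular": [0, 0, 0]}, {"translation": [0, 0.036, -0.24], "angular": [0, 0, 0]}, {"translation": [0, 0.036, -0.27], "angular": [0, 0, 0]}, {"translation": [0, 0.036, -0.29], "angular": [0, 0, 0]}, {"translation": [0, 0.036, -0.307], "angular": [0, 0, 0]}, {"translation": [0, 0.036, -0.307], "angular": [0, 0, 0]}, {"translation": [0, 0.036, -0.307], "angular": [0, 0, 0]}]'

```text
time_s: 15.7
position: [0.5731, 0.2024, 0.0889]
tool_rot: [3.137, -0.008, 1.431]
wrist_force: [-0.6, 12.6, 12.0]
opening: 0.0533
gripper_force: 35.0
```

drive_tool --motion '[{"translation": [0, 0.01, 0.01], "angular": [0, 0, 0]}, {"translation": [0, 0.015, 0.01], "angular": [0, 0, 0]}, {"translation": [0, 0.015, 0.01], "angular": [0, 0, 0]}, {"translation": [0, 0.015, 0.01], "angular": [0, 0, 0]}]'

```text
time_s: 16.03
position: [0.5715, 0.2023, 0.0892]
tool_rot: [3.139, -0.001, 1.429]
wrist_force: [3.2, 2.2, 4.4]
opening: 0.0533
gripper_force: 35.0
```

drive_tool --motion '[{"translation": [0, 0, -0.005], "angular": [0, 0, 0]}, {"translation": [0, 0, -0.012], "angular": [0, 0, 0]}, {"translation": [0, 0, -0.012], "angular": [0, 0, 0]}]'

```text
time_s: 16.28
position: [0.5718, 0.2029, 0.0883]
tool_rot: [3.139, -0.003, 1.429]
wrist_force: [-8.4, -0.0, 30.8]
opening: 0.0534
gripper_force: 35.0
```

Run:
```python
from m import *
b=cam('side','s8.png');s=sense();p=s['position'];print(p,s['wrist_force'],s['torque'])
J=cv2.resize(b['frame'][145:225,225:325],(750,600),interpolation=cv2.INTER_CUBIC)
for zz in(.054,.116):
  pts=[((proj(b,(p[0]+.027*np.cos(t),p[1]+.027*np.sin(t),zz))-(225,145))*7.5+3).astype(np.int32) for t in np.arange(0,6.3,.2)]
  cv2.polylines(J,[np.array(pts)],True,(0,0,255),1)
cv2.imwrite('pics/m8.png',J)
```

```text
[0.57180461 0.20287024 0.08833976] [-6.89254122 -0.47234316 29.6972748 ] [-0.14451684  1.96509506  0.07873672]
```

View pics/m8.png

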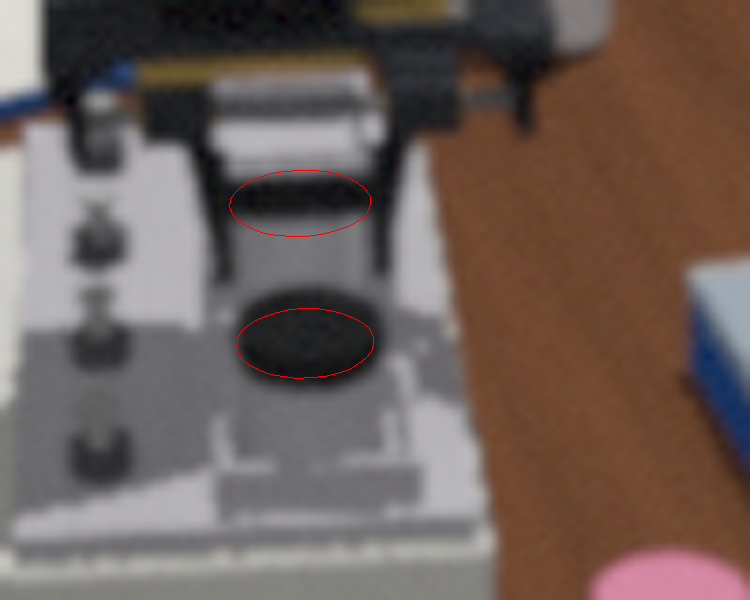

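The band-like lid suggests the can has tilted about the finger axis, with its bottom caught on the -y wall. I'll raise it and look.

drive_tool --motion '[{"translation": [0, 0, 0.06], "angular": [0, 0, 0]}, {"translation": [0, 0, 0.14], "angular": [0, 0, 0]}, {"translation": [0, 0, 0.22], "angular": [0, 0, 0]}, {"translation": [0, 0, 0.22], "angular": [0, 0, 0]}, {"translation": [0, 0, 0.22], "angular": [0, 0, 0]}]'

```text
time_s: 16.75
position: [0.5704, 0.2019, 0.1509]
tool_rot: [3.141, -0.0, 1.429]
wrist_force: [0.0, -0.5, -6.0]
opening: 0.0532
gripper_force: 35.0
```

Run:
```python
from m import *
b=cam('side','s9.png');s=sense();p=s['position'];print(p,s['wrist_force'],s['torque'])
J=cv2.resize(b['frame'][115:215,215:315],(600,600),interpolation=cv2.INTER_CUBIC)
for zz in(p[2]-.028,p[2]+.034):
  pts=[((proj(b,(p[0]+.027*np.cos(t),p[1]+.027*np.sin(t),zz))-(215,115))*6+2.5).astype(np.int32) for t in np.arange(0,6.3,.2)]
  cv2.polylines(J,[np.array(pts)],True,(0,0,255),1)
cv2.imwrite('pics/m9.png',J)
```

```text
[0.56952571 0.20183067 0.14955359] [-0.46210139 -0.0389501  -5.39951008] [-0.06724618  0.09599893 -0.04452029]
```

View pics/m9.png

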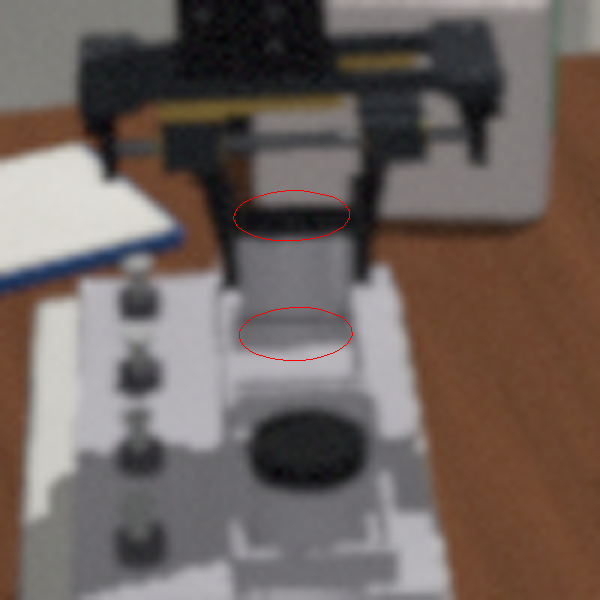

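The can is tilted about 35°, with its top towards +y. I'll tilt the tool by 0.6 rad about the closing axis to level it, over the free bench at (0.57,-0.07), and set it down there to regrip.

drive_tool --motion '[{"translation": [0, -0.05, 0.05], "angular": [0, 0, 0]}, {"translation": [0, -0.15, 0.1], "angular": [0, 0, 0]}, {"translation": [0, -0.26, 0.1], "angular": [0.05, -0.007, 0]}, {"translation": [0, -0.37, 0.1], "angular": [0.1, -0.014, 0]}, {"translation": [0, -0.48, 0.1], "angular": [0.15, -0.021, 0]}, {"translation": [0, -0.6, 0.05], "angular": [0.2, -0.028, 0]}, {"translation": [0, -0.71, 0], "angular": [0.25, -0.035, 0]}, {"translation": [0, -0.81, 0], "angular": [0.297, -0.042, 0]}, {"translation": [0, -0.88, -0.1], "angular": [0.297, -0.042, 0]}, {"translation": [0, -0.907, -0.2], "angular": [0.297, -0.042, 0]}, {"translation": [0, -0.907, -0.29], "angular": [0.297, -0.042, 0]}, {"translation": [0, -0.907, -0.33], "angular": [0.297, -0.042, 0]}, {"translation": [0, -0.907, -0.33], "angular": [0.297, -0.042, 0]}, {"translation": [0, -0.907, -0.33], "angular": [0.297, -0.042, 0]}]'

```text
time_s: 17.97
position: [0.5696, -0.0688, 0.0512]
tool_rot: [-3.138, -0.6, 1.429]
wrist_force: [0.0, 0.0, -3.5]
opening: 0.0535
gripper_force: 35.0
```

Run:
```python
from m import *
b=cam('side','s10.png');s=sense();p=s['position'];print(p,s['tool_rot'],s['wrist_force'])
J=cv2.resize(b['frame'][140:300,190:390],(750,600),interpolation=cv2.INTER_CUBIC)
cv2.imwrite('pics/m10.png',J)
```

```text
[ 0.57053398 -0.06897107  0.05251012] [-3.14145717 -0.59997131  1.430555  ] [ 0.51472841 -0.89136459 -3.78899423]
```

View pics/m10.png

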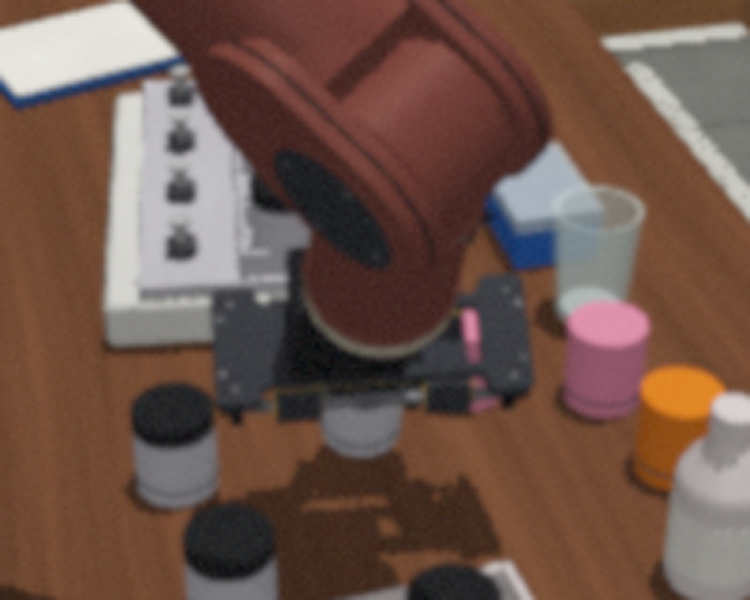

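The can's body now looks near vertical and clear of the bench. I'll lower it to contact.

drive_tool --motion '[{"translation": [0, 0, -0.03], "angular": [0, 0, 0]}, {"translation": [0, 0, -0.05], "angular": [0, 0, 0]}, {"translation": [0, 0, -0.06], "angular": [0, 0, 0]}, {"translation": [0, 0, -0.06], "angular": [0, 0, 0]}, {"translation": [0, 0, -0.06], "angular": [0, 0, 0]}]'

```text
time_s: 18.43
position: [0.5702, -0.0694, 0.0339]
tool_rot: [-3.141, -0.6, 1.43]
wrist_force: [0.1, -1.0, -3.0]
opening: 0.0533
gripper_force: 35.0
```

drive_tool --motion '[{"translation": [0, 0, -0.005], "angular": [0, 0, 0]}, {"translation": [0, 0, -0.01], "angular": [0, 0, 0]}, {"translation": [0, 0, -0.01], "angular": [0, 0, 0]}, {"translation": [0, 0, -0.01], "angular": [0, 0, 0]}]'

```text
time_s: 18.77
position: [0.5707, -0.0692, 0.0319]
tool_rot: [3.141, -0.601, 1.431]
wrist_force: [-1.4, 1.2, 4.9]
opening: 0.0536
gripper_force: 35.0
```

drive_tool --motion '[{"translation": [0, 0, 0.003], "angular": [0, 0, 0]}, {"translation": [0, 0, 0.003], "angular": [0, 0, 0]}, {"translation": [0, 0, 0.003], "angular": [0, 0, 0]}, {"translation": [0, -0.04, 0.06], "angular": [0, 0, 0]}, {"translation": [0, -0.1, 0.15], "angular": [0, 0, 0]}, {"translation": [0, -0.17, 0.25], "angular": [0, 0, 0]}, {"translation": [0, -0.23, 0.34], "angular": [0, 0, 0]}, {"translation": [0, -0.23, 0.45], "angular": [-0.06, 0.009, 0]}, {"translation": [0, -0.23, 0.5], "angular": [-0.12, 0.018, 0]}, {"translation": [0, -0.23, 0.5], "angular": [-0.18, 0.027, 0]}, {"translation": [0, -0.23, 0.5], "angular": [-0.24, 0.036, 0]}, {"translation": [0, -0.23, 0.5], "angular": [-0.297, 0.042, 0]}, {"translation": [0, -0.23, 0.5], "angular": [-0.297, 0.042, 0]}]' --claw 0.87

```text
time_s: 19.85
position: [0.5726, -0.1313, 0.1811]
tool_rot: [3.14, 0.004, 1.442]
wrist_force: [0.7, 1.7, -0.0]
opening: 0.0754
gripper_force: 0.0
```

Run:
```python
from m import *
b=cam('side','s11.png');a=cam('top','t11.png');s=sense();print(s['position'],s['tool_rot'],s['wrist_force'])
CANS[0]=(.570,-.07);CANS.pop(2);side_cans(b,CANS)
J=cv2.resize(b['frame'][160:340,200:400],(500,450),interpolation=cv2.INTER_CUBIC)
I=cv2.resize(a['frame'][140:280,260:360],(300,420));I=cv2.copyMakeBorder(I,0,30,0,0,0)
cv2.imwrite('pics/m11.png',np.hstack([J,I]))
```

```text
[ 0.57068674 -0.13566504  0.18073327] [-3.14128607e+00 -1.64286603e-03  1.43464685e+00] [-0.32563754 -0.67517563  0.63414579]
0 (array([ 0.571 , -0.0623]), array([ 21,  17, 305], dtype=int32))
1 (array([ 0.5756, -0.2573]), array([ 25,  31, 643], dtype=int32))
3 (array([ 0.4453, -0.0615]), array([ 22,  18, 325], dtype=int32))
4 (array([ 0.4547, -0.2035]), array([ 44,  31, 935], dtype=int32))
```

View pics/m11.png

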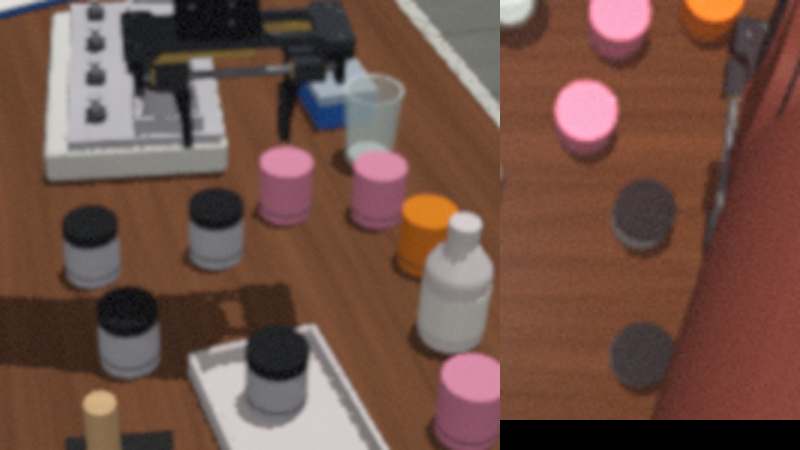

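Pictures are used up: 14 viewed. The last one shows the can upright again at about (0.571,-0.062), with the can in pocket 4 in place. From here I go by numbers, starting with a sharper shaker pose from fitting the dark wall faces in both clean first images.

```bash
cat > sh.py <<'E'
from m import *
import pickle
from scipy.optimize import minimize
a,b=pickle.load(open('c.pkl','rb'))
K=6
def W(p,l): c,s=np.cos(p[2]),np.sin(p[2]);return np.array([p[0]+c*l[0]-s*l[1],p[1]+s*l[0]+c*l[1],l[2]])
def faces(i):
    y=.123-.082*i;X=.08;h,o=.033,.037
    q=lambda x0,y0,x1,y1:[(x0,y0,.074),(x1,y1,.074),(x1,y1,.054),(x0,y0,.054)]
    return [q(X-h,y+h,X+h,y+h),q(X+h,y+h,X+h,y-h),q(X-o,y-o,X+o,y-o)]
def score(p,d,o,wh,sel):
    g=d['G'];m=np.zeros(g.shape,np.uint8)
    for i in range(4):
        for k in sel:
            P=np.array([proj(d,W(p,l)) for l in faces(i)[k]])
            cv2.fillPoly(m,[((P-o+.5)*K*16).astype(np.int32)],1,shift=4)
    r=cv2.dilate(m,np.ones((15,15),np.uint8))
    return g[m>0].mean()-g[(r>0)&(m==0)].mean()
for d,o,e in((a,(110,160),(275,280)),(b,(200,140),(305,245))):
    d['G']=cv2.resize(d['frame'][o[1]:e[1],o[0]:e[0]],None,fx=K,fy=K,interpolation=cv2.INTER_CUBIC).mean(axis=2)
sa=lambda p:score(p,a,(110,160),0,(0,1));sb=lambda p:score(p,b,(200,140),0,(0,2))
if __name__=='__main__':
  for n,f in(('top',sa),('side',sb),('both',lambda p:sa(p)+sb(p))):
    best=None
    for dx in(-.004,0,.004):
      for dy in(-.004,0,.004):
        p0=np.array([.4992+dx,.2508+dy,-.1409])
        r=minimize(f,p0,method='Nelder-Mead',options=dict(initial_simplex=p0+np.array([[0,0,0],[.004,0,0],[0,.004,0],[0,0,.02]]),xatol=1e-4,fatol=1e-3))
        if best is None or r.fun<best.fun: best=r
    print(n,best.x.round(4),round(best.fun,2))
    p=best.x
  for i in range(4): print(i+1,'pin',W(p,(0,.123-.082*i,0))[:2].round(4),'pocket',W(p,(.08,.123-.082*i,0))[:2].round(4))
E
python3 sh.py
python3 - <<'E'
from m import *
a=cam('top');a['frame']=cv2.imread('pics/t11.png')
p,s=blob(a,*proj(a,(.571,-.063,.06)),th=90);print(p,s,at(a,*p,.0575)[:2])
E
```

```text
top [ 0.4993  0.2546 -0.1456] -58.89
side [ 0.4978  0.2519 -0.1531] -32.9
both [ 0.4991  0.254  -0.1438] -88.49
1 pin [0.5167 0.3757] pocket [0.5959 0.3642]
2 pin [0.505  0.2946] pocket [0.5841 0.2831]
3 pin [0.4932 0.2134] pocket [0.5724 0.2019]
4 pin [0.4815 0.1323] pocket [0.5606 0.1208]
[308.16621253 210.73841962] [ 12  13  20  23 367] [ 0.56896097 -0.06262964]
```

The refined pockets are about 3 mm further +y: pocket 3 at (0.572,0.202) and pocket 2 at (0.584,0.283). Regrasping.

drive_tool --motion '[{"translation": [0, 0.12, 0], "angular": [0, 0, 0]}, {"translation": [0, 0.22, 0], "angular": [0, 0, 0]}, {"translation": [0, 0.252, 0], "angular": [0, 0, 0]}, {"translation": [0, 0.252, -0.05], "angular": [0, 0, 0]}, {"translation": [0, 0.252, -0.18], "angular": [0, 0, 0]}, {"translation": [0, 0.252, -0.3], "angular": [0, 0, 0]}, {"translation": [0, 0.252, -0.41], "angular": [0, 0, 0]}, {"translation": [0, 0.252, -0.48], "angular": [0, 0, 0]}, {"translation": [0, 0.252, -0.511], "angular": [0, 0, 0]}, {"translation": [0, 0.252, -0.511], "angular": [0, 0, 0]}, {"translation": [0, 0.252, -0.511], "angular": [0, 0, 0]}]'

```text
time_s: 20.92
position: [0.5704, -0.0645, 0.0282]
tool_rot: [3.141, 0.0, 1.427]
wrist_force: [-0.3, 0.2, -0.5]
opening: 0.0756
gripper_force: 0.0
```

drive_tool --motion '[{"translation": [0, 0, 0], "angular": [0, 0, 0]}, {"translation": [0, 0, 0], "angular": [0, 0, 0]}, {"translation": [0, 0, 0], "angular": [0, 0, 0]}, {"translation": [0, 0, 0], "angular": [0, 0, 0]}, {"translation": [0, 0, 0.05], "angular": [0, 0, 0]}, {"translation": [0, 0, 0.15], "angular": [0, 0, 0]}, {"translation": [0, 0, 0.28], "angular": [0, 0, 0]}, {"translation": [0, 0, 0.4], "angular": [0, 0, 0]}, {"translation": [0, 0, 0.48], "angular": [0, 0, 0]}, {"translation": [0, 0, 0.5], "angular": [0, 0, 0]}, {"translation": [0, 0, 0.5], "angular": [0, 0, 0]}, {"translation": [0, 0, 0.5], "angular": [0, 0, 0]}]' --claw 0.4 --grip_force 45

```text
time_s: 21.92
position: [0.5694, -0.0624, 0.1762]
tool_rot: [-3.14, -0.0, 1.43]
wrist_force: [-0.2, -0.0, -4.8]
opening: 0.0531
gripper_force: 44.9
```

drive_tool --motion '[{"translation": [0, 0.03, 0], "angular": [0, 0, 0]}, {"translation": [0, 0.09, 0], "angular": [0, 0, 0]}, {"translation": [0, 0.17, 0], "angular": [0, 0, 0]}, {"translation": [0, 0.26, 0], "angular": [0, 0, 0]}, {"translation": [0, 0.35, 0], "angular": [0, 0, 0]}, {"translation": [0, 0.44, 0], "angular": [0, 0, 0]}, {"translation": [0, 0.53, 0], "angular": [0, 0, 0]}, {"translation": [0, 0.62, 0], "angular": [0, 0, 0]}, {"translation": [0, 0.71, 0], "angular": [0, 0, 0]}, {"translation": [0.005, 0.79, 0], "angular": [0, 0, 0]}, {"translation": [0.005, 0.85, 0], "angular": [0, 0, 0]}, {"translation": [0.005, 0.881, 0], "angular": [0, 0, 0]}, {"translation": [0.005, 0.881, 0], "angular": [0, 0, 0]}, {"translation": [0.005, 0.881, -0.07], "angular": [0, 0, 0]}, {"translation": [0.005, 0.881, -0.15], "angular": [0, 0, 0]}, {"translation": [0.005, 0.881, -0.2], "angular": [0, 0, 0]}, {"translation": [0.005, 0.881, -0.22], "angular": [0, 0, 0]}, {"translation": [0.005, 0.881, -0.22], "angular": [0, 0, 0]}, {"translation": [0.005, 0.881, -0.22], "angular": [0, 0, 0]}]'

```text
time_s: 23.5
position: [0.5719, 0.2004, 0.1118]
tool_rot: [3.142, 0.001, 1.428]
wrist_force: [0.2, 0.3, -4.1]
opening: 0.053
gripper_force: 44.9
```

Run:
```python
from m import *
b=cam('side','s12.png');s=sense();p=s['position'];print(p,s['wrist_force'],s['torque'])
q=proj(b,(p[0],p[1],p[2]-.028+.0535));print(q, blob(b,*q,th=60))
```

```text
[0.57239161 0.20080908 0.1124664 ] [-0.26018394  0.50564488 -3.87774989] [-0.06871828  0.03225803 -0.03659373]
[264.75035193 165.12047732] (array([264.83253589, 166.24401914]), array([ 12,  18,  23,  11, 209], dtype=int32))
```

drive_tool --motion '[{"translation": [0, 0.002, -0.02], "angular": [0, 0, 0]}, {"translation": [0, 0.002, -0.04], "angular": [0, 0, 0]}, {"translation": [0, 0.002, -0.06], "angular": [0, 0, 0]}, {"translation": [0, 0.002, -0.075], "angular": [0, 0, 0]}, {"translation": [0, 0.002, -0.085], "angular": [0, 0, 0]}, {"translation": [0, 0.002, -0.085], "angular": [0, 0, 0]}, {"translation": [0, 0.002, -0.085], "angular": [0, 0, 0]}]'

```text
time_s: 24.13
position: [0.5717, 0.2019, 0.0859]
tool_rot: [-3.142, 0.0, 1.43]
wrist_force: [0.2, -0.0, -3.9]
opening: 0.0529
gripper_force: 44.9
```

It is in the pocket and still free. Two to three millimetres more, then release.

drive_tool --motion '[{"translation": [0, 0, -0.004], "angular": [0, 0, 0]}, {"translation": [0, 0, -0.008], "angular": [0, 0, 0]}, {"translation": [0, 0, -0.008], "angular": [0, 0, 0]}, {"translation": [0, 0, -0.008], "angular": [0, 0, 0]}]'

```text
time_s: 24.47
position: [0.5721, 0.2021, 0.0852]
tool_rot: [3.141, -0.001, 1.43]
wrist_force: [-4.6, -1.5, 11.3]
opening: 0.0535
gripper_force: 44.7
```

drive_tool --motion '[{"translation": [0, 0, 0], "angular": [0, 0, 0]}, {"translation": [0, 0, 0], "angular": [0, 0, 0]}, {"translation": [0, 0, 0], "angular": [0, 0, 0]}, {"translation": [0, 0, 0.05], "angular": [0, 0, 0]}, {"translation": [0, 0, 0.15], "angular": [0, 0, 0]}, {"translation": [0, 0, 0.27], "angular": [0, 0, 0]}, {"translation": [0, -0.05, 0.33], "angular": [0, 0, 0]}, {"translation": [0, -0.18, 0.33], "angular": [0, 0, 0]}, {"translation": [0, -0.31, 0.33], "angular": [0, 0, 0]}, {"translation": [0, -0.44, 0.33], "angular": [0, 0, 0]}, {"translation": [0, -0.57, 0.33], "angular": [0, 0, 0]}, {"translation": [0, -0.7, 0.33], "angular": [0, 0, 0]}, {"translation": [0, -0.8, 0.33], "angular": [0, 0, 0]}, {"translation": [0, -0.87, 0.33], "angular": [0, 0, 0]}, {"translation": [0, -0.88, 0.33], "angular": [0, 0, 0]}]' --claw 0.87

```text
time_s: 25.72
position: [0.5713, -0.0675, 0.1832]
tool_rot: [3.14, 0.001, 1.423]
wrist_force: [-0.0, -1.2, -0.3]
opening: 0.0757
gripper_force: 0.0
```

Run:
```python
from m import *
a=cam('top','t13.png');b=cam('side','s13.png');s=sense();print(s['position'],s['wrist_force'])
for c in((.571,.202),(.557,.114)):
    q,st=blob(a,*proj(a,(*c,.114)),th=90);print('top',c,q if q is None else (at(a,*q,.114)[:2],st[2:]))
    q,st=blob(b,*proj(b,(*c,.1075)),th=60);print('side',q if q is None else (at(b,*q,.1075)[:2],st[2:]))
side_cans(b,{k:CANS[k] for k in(1,3,4)})
for th in(45,55,65):print(th,blob(b,*proj(b,(*CANS[4],.0535)),th=th))
```

```text
[ 0.57172618 -0.06306785  0.1827591 ] [ 1.08433467  0.39956391 -0.42445085]
top (0.571, 0.202) (array([0.57270169, 0.20018071]), array([ 19,  19, 298], dtype=int32))
side (array([0.56059227, 0.149971  ]), array([ 19,  26, 336], dtype=int32))
top (0.557, 0.114) (array([0.55711823, 0.11417271]), array([ 19,  20, 310], dtype=int32))
side (array([0.56045292, 0.14852539]), array([ 19,  27, 343], dtype=int32))
1 (array([ 0.5741, -0.2714]), array([ 24,  22, 444], dtype=int32))
3 (array([ 0.4454, -0.0615]), array([ 22,  18, 326], dtype=int32))
4 (array([ 0.467 , -0.1738]), array([  44,   33, 1084], dtype=int32))
45 (array([250.45212766, 283.90159574]), array([ 11,  13,  24,  19, 376], dtype=int32))
55 (array([250.54608295, 283.50921659]), array([ 10,  12,  26,  20, 434], dtype=int32))
65 (array([252.6640159 , 279.04970179]), array([   0,    0,   44,   33, 1006], dtype=int32))
```

Pocket 3's can is centred at (0.573,0.200). Next is the can at (0.445,-0.061).

drive_tool --motion '[{"translation": [-0.1, 0, 0], "angular": [0, 0, 0]}, {"translation": [-0.22, 0, 0], "angular": [0, 0, 0]}, {"translation": [-0.34, 0, 0], "angular": [0, 0, 0]}, {"translation": [-0.41, 0, 0], "angular": [0, 0, 0]}, {"translation": [-0.423, 0, 0], "angular": [0, 0, 0]}, {"translation": [-0.423, 0, -0.1], "angular": [0, 0, 0]}, {"translation": [-0.423, 0, -0.22], "angular": [0, 0, 0]}, {"translation": [-0.423, 0, -0.34], "angular": [0, 0, 0]}, {"translation": [-0.423, 0, -0.44], "angular": [0, 0, 0]}, {"translation": [-0.423, 0, -0.5], "angular": [0, 0, 0]}, {"translation": [-0.423, 0, -0.517], "angular": [0, 0, 0]}, {"translation": [-0.423, 0, -0.517], "angular": [0, 0, 0]}, {"translation": [-0.423, 0, -0.517], "angular": [0, 0, 0]}]'

```text
time_s: 26.9
position: [0.4457, -0.0616, 0.0283]
tool_rot: [3.141, 0.0, 1.431]
wrist_force: [-1.1, -1.2, 0.3]
opening: 0.0759
gripper_force: 0.0
```

drive_tool --motion '[{"translation": [0, 0, 0], "angular": [0, 0, 0]}, {"translation": [0, 0, 0], "angular": [0, 0, 0]}, {"translation": [0, 0, 0], "angular": [0, 0, 0]}, {"translation": [0, 0, 0], "angular": [0, 0, 0]}, {"translation": [0, 0, 0.05], "angular": [0, 0, 0]}, {"translation": [0, 0, 0.15], "angular": [0, 0, 0]}, {"translation": [0, 0, 0.28], "angular": [0, 0, 0]}, {"translation": [0, 0, 0.4], "angular": [0, 0, 0]}, {"translation": [0, 0, 0.48], "angular": [0, 0, 0]}, {"translation": [0, 0, 0.5], "angular": [0, 0, 0]}, {"translation": [0, 0, 0.5], "angular": [0, 0, 0]}, {"translation": [0, 0, 0.5], "angular": [0, 0, 0]}, {"translation": [0, 0, 0.5], "angular": [0, 0, 0]}]' --claw 0.4 --grip_force 45

```text
time_s: 27.98
position: [0.4434, -0.062, 0.1755]
tool_rot: [-3.138, 0.001, 1.43]
wrist_force: [-0.3, 0.3, -5.7]
opening: 0.0531
gripper_force: 44.9
```

This one is full (5.7 N), so pocket 2.

drive_tool --motion '[{"translation": [0.01, 0.03, 0], "angular": [0, 0, 0]}, {"translation": [0.04, 0.09, 0], "angular": [0, 0, 0]}, {"translation": [0.08, 0.17, 0], "angular": [0, 0, 0]}, {"translation": [0.12, 0.26, 0], "angular": [0, 0, 0]}, {"translation": [0.16, 0.35, 0], "angular": [0, 0, 0]}, {"translation": [0.2, 0.44, 0], "angular": [0, 0, 0]}, {"translation": [0.245, 0.53, 0], "angular": [0, 0, 0]}, {"translation": [0.285, 0.62, 0], "angular": [0, 0, 0]}, {"translation": [0.33, 0.71, 0], "angular": [0, 0, 0]}, {"translation": [0.37, 0.8, 0], "angular": [0, 0, 0]}, {"translation": [0.41, 0.89, 0], "angular": [0, 0, 0]}, {"translation": [0.445, 0.96, 0], "angular": [0, 0, 0]}, {"translation": [0.463, 1, 0], "angular": [0, 0, 0]}]'

```text
time_s: 29.07
position: [0.5832, 0.2424, 0.1746]
tool_rot: [-3.139, 0.002, 1.434]
wrist_force: [-0.0, 0.1, -5.8]
opening: 0.0532
gripper_force: 44.9
```

drive_tool --motion '[{"translation": [0, 0.04, 0], "angular": [0, 0, 0]}, {"translation": [0, 0.09, 0], "angular": [0, 0, 0]}, {"translation": [0, 0.13, 0], "angular": [0, 0, 0]}, {"translation": [0, 0.149, 0], "angular": [0, 0, 0]}, {"translation": [0, 0.149, 0], "angular": [0, 0, 0]}, {"translation": [0, 0.149, -0.07], "angular": [0, 0, 0]}, {"translation": [0, 0.149, -0.15], "angular": [0, 0, 0]}, {"translation": [0, 0.149, -0.2], "angular": [0, 0, 0]}, {"translation": [0, 0.149, -0.22], "angular": [0, 0, 0]}, {"translation": [0, 0.149, -0.22], "angular": [0, 0, 0]}, {"translation": [0, 0.149, -0.22], "angular": [0, 0, 0]}]'

```text
time_s: 29.98
position: [0.5841, 0.2822, 0.1124]
tool_rot: [3.141, -0.0, 1.429]
wrist_force: [-0.5, 0.1, -4.5]
opening: 0.0527
gripper_force: 44.9
```

Run:
```python
from m import *
b=cam('side','s14.png');s=sense();p=s['position'];print(p,s['wrist_force'],s['torque'])
q=proj(b,(p[0],p[1],p[2]-.028+.0535));print(q, blob(b,*q,th=60))
```

```text
[0.58451578 0.28251697 0.11293662] [ 0.78428841  0.09882582 -5.37047147] [ 0.00078538  0.08154199 -0.02784114]
[263.41678772 152.38826106] (array([258.40372671, 149.67391304]), array([  3,   7,  32,  22, 322], dtype=int32))
```

drive_tool --motion '[{"translation": [0, 0.002, -0.02], "angular": [0, 0, 0]}, {"translation": [0, 0.002, -0.04], "angular": [0, 0, 0]}, {"translation": [0, 0.002, -0.06], "angular": [0, 0, 0]}, {"translation": [0, 0.002, -0.075], "angular": [0, 0, 0]}, {"translation": [0, 0.002, -0.085], "angular": [0, 0, 0]}, {"translation": [0, 0.002, -0.085], "angular": [0, 0, 0]}, {"translation": [0, 0.002, -0.085], "angular": [0, 0, 0]}]'

```text
time_s: 30.62
position: [0.5836, 0.2833, 0.086]
tool_rot: [-3.141, 0.0, 1.43]
wrist_force: [-2.1, -0.8, -2.4]
opening: 0.0534
gripper_force: 44.9
```

drive_tool --motion '[{"translation": [0, 0, -0.004], "angular": [0, 0, 0]}, {"translation": [0, 0, -0.006], "angular": [0, 0, 0]}, {"translation": [0, 0, -0.006], "angular": [0, 0, 0]}, {"translation": [0, 0, -0.006], "angular": [0, 0, 0]}]'

```text
time_s: 30.95
position: [0.5837, 0.2834, 0.0858]
tool_rot: [-3.141, -0.001, 1.43]
wrist_force: [-6.1, -3.6, 11.2]
opening: 0.0533
gripper_force: 44.8
```

drive_tool --motion '[{"translation": [0, 0, 0], "angular": [0, 0, 0]}, {"translation": [0, 0, 0], "angular": [0, 0, 0]}, {"translation": [0, 0, 0], "angular": [0, 0, 0]}, {"translation": [0, 0, 0.05], "angular": [0, 0, 0]}, {"translation": [0, 0, 0.15], "angular": [0, 0, 0]}, {"translation": [0, 0, 0.27], "angular": [0, 0, 0]}, {"translation": [0, -0.05, 0.33], "angular": [0, 0, 0]}, {"translation": [0, -0.18, 0.33], "angular": [0, 0, 0]}, {"translation": [0, -0.31, 0.33], "angular": [0, 0, 0]}, {"translation": [-0.05, -0.44, 0.33], "angular": [0, 0, 0]}, {"translation": [-0.1, -0.57, 0.33], "angular": [0, 0, 0]}, {"translation": [-0.15, -0.7, 0.33], "angular": [0, 0, 0]}, {"translation": [-0.2, -0.83, 0.33], "angular": [0, 0, 0]}, {"translation": [-0.25, -0.93, 0.33], "angular": [0, 0, 0]}, {"translation": [-0.25, -1, 0.33], "angular": [0, 0, 0]}, {"translation": [-0.25, -1, 0.33], "angular": [0, 0, 0]}]' --claw 0.87

```text
time_s: 32.28
position: [0.5083, -0.0219, 0.1839]
tool_rot: [3.14, -0.001, 1.423]
wrist_force: [-0.2, -0.4, 0.3]
opening: 0.0755
gripper_force: 0.0
```

Run:
```python
from m import *
a=cam('top','t15.png');b=cam('side','s15.png');s=sense();print(s['position'],s['wrist_force'])
for c in((.583,.283),(.571,.202),(.557,.114)):
    q,st=blob(a,*proj(a,(*c,.114)),th=90);print('top',c,q if q is None else (at(a,*q,.114)[:2],st[2:]))
for th in(45,55,75):
  q,st=blob(b,*proj(b,(*CANS[4],.0535)),th=th);print(th,q,st,at(b,*q,.0535))
q,st=blob(a,*proj(a,(*CANS[4],.06)),th=85);print('top',q,st,None if q is None else at(a,*q,.0575))
```

```text
[ 0.50907131 -0.01714095  0.18362692] [-0.06856669  0.84369426 -0.67321651]
top (0.583, 0.283) (array([0.58425889, 0.28165278]), array([ 22,  19, 327], dtype=int32))
top (0.571, 0.202) (array([0.5722684 , 0.19997046]), array([ 19,  20, 310], dtype=int32))
top (0.557, 0.114) (array([0.5570874 , 0.11419542]), array([ 19,  20, 312], dtype=int32))
45 [250.13872832 284.16763006] [ 12  13  22  19 346] [ 0.45938399 -0.18976489  0.0535    ]
55 [250.04255319 283.93085106] [ 11  13  23  19 376] [ 0.45930899 -0.18895006  0.0535    ]
75 [244.49577805 277.12665862] [  0   0  35  33 829] [ 0.45101299 -0.1636284   0.0535    ]
top [356.5625    253.9076087] [ 12  12  20  24 368] [ 0.45742249 -0.18879407  0.0575    ]
```

All three full cans stand in their pockets. The last can is at (0.459,-0.1895).

drive_tool --motion '[{"translation": [-0.04, -0.12, 0], "angular": [0, 0, 0]}, {"translation": [-0.08, -0.25, 0], "angular": [0, 0, 0]}, {"translation": [-0.12, -0.38, 0], "angular": [0, 0, 0]}, {"translation": [-0.15, -0.5, 0], "angular": [0, 0, 0]}, {"translation": [-0.167, -0.57, 0], "angular": [0, 0, 0]}, {"translation": [-0.167, -0.578, 0], "angular": [0, 0, 0]}, {"translation": [-0.167, -0.578, -0.1], "angular": [0, 0, 0]}, {"translation": [-0.167, -0.578, -0.22], "angular": [0, 0, 0]}, {"translation": [-0.167, -0.578, -0.34], "angular": [0, 0, 0]}, {"translation": [-0.167, -0.578, -0.44], "angular": [0, 0, 0]}, {"translation": [-0.167, -0.578, -0.5], "angular": [0, 0, 0]}, {"translation": [-0.167, -0.578, -0.519], "angular": [0, 0, 0]}, {"translation": [-0.167, -0.578, -0.519], "angular": [0, 0, 0]}, {"translation": [-0.167, -0.578, -0.519], "angular": [0, 0, 0]}]'

```text
time_s: 33.55
position: [0.4595, -0.1897, 0.0282]
tool_rot: [3.141, 0.001, 1.431]
wrist_force: [-0.2, 0.4, 0.2]
opening: 0.0761
gripper_force: 0.0
```

drive_tool --motion '[{"translation": [0, 0, 0], "angular": [0, 0, 0]}, {"translation": [0, 0, 0], "angular": [0, 0, 0]}, {"translation": [0, 0, 0], "angular": [0, 0, 0]}, {"translation": [0, 0, 0], "angular": [0, 0, 0]}, {"translation": [0, 0, 0.05], "angular": [0, 0, 0]}, {"translation": [0, 0, 0.15], "angular": [0, 0, 0]}, {"translation": [0, 0, 0.28], "angular": [0, 0, 0]}, {"translation": [0, 0, 0.4], "angular": [0, 0, 0]}, {"translation": [0, 0, 0.48], "angular": [0, 0, 0]}, {"translation": [0, 0, 0.5], "angular": [0, 0, 0]}, {"translation": [0, 0, 0.5], "angular": [0, 0, 0]}, {"translation": [0, 0, 0.5], "angular": [0, 0, 0]}, {"translation": [0, 0, 0.5], "angular": [0, 0, 0]}]' --claw 0.4

```text
time_s: 34.63
position: [0.4577, -0.1897, 0.1761]
tool_rot: [-3.139, 0.0, 1.43]
wrist_force: [-0.3, -0.1, -1.5]
opening: 0.053
gripper_force: 45.0
```

Run:
```python
from m import *
b=cam('side','s16.png');s=sense();p=s['position'];print(p,s['wrist_force'],s['opening'])
q,st=blob(b,*proj(b,(.573,-.277,.0585)),th=55);print(q,st,at(b,*q,.0585))
```

```text
[ 0.4576311  -0.18979634  0.17608486] [-0.34426249 -0.71270521 -0.8262292 ] 0.053339757491348234
[310.41943734 301.11253197] [ 12  12  22  21 391] [ 0.57238656 -0.27696745  0.0585    ]
```

It is empty, so tray slot 2.

drive_tool --motion '[{"translation": [0.05, -0.07, 0], "angular": [0, 0, 0]}, {"translation": [0.12, -0.18, 0], "angular": [0, 0, 0]}, {"translation": [0.19, -0.29, 0], "angular": [0, 0, 0]}, {"translation": [0.26, -0.4, 0], "angular": [0, 0, 0]}, {"translation": [0.33, -0.51, 0], "angular": [0, 0, 0]}, {"translation": [0.39, -0.6, 0], "angular": [0, 0, 0]}, {"translation": [0.406, -0.627, 0], "angular": [0, 0, 0]}, {"translation": [0.406, -0.627, -0.08], "angular": [0, 0, 0]}, {"translation": [0.406, -0.627, -0.2], "angular": [0, 0, 0]}, {"translation": [0.406, -0.627, -0.32], "angular": [0, 0, 0]}, {"translation": [0.406, -0.627, -0.42], "angular": [0, 0, 0]}, {"translation": [0.406, -0.627, -0.465], "angular": [0, 0, 0]}, {"translation": [0.406, -0.627, -0.478], "angular": [0, 0, 0]}, {"translation": [0.406, -0.627, -0.478], "angular": [0, 0, 0]}, {"translation": [0.406, -0.627, -0.478], "angular": [0, 0, 0]}]'

```text
time_s: 35.93
position: [0.5798, -0.3781, 0.0337]
tool_rot: [-3.14, -0.0, 1.429]
wrist_force: [-0.9, -1.0, -1.2]
opening: 0.0532
gripper_force: 45.0
```

drive_tool --motion '[{"translation": [0, 0, 0], "angular": [0, 0, 0]}, {"translation": [0, 0, 0], "angular": [0, 0, 0]}, {"translation": [0, 0, 0], "angular": [0, 0, 0]}, {"translation": [0, 0, 0.05], "angular": [0, 0, 0]}, {"translation": [0, 0, 0.15], "angular": [0, 0, 0]}, {"translation": [0, 0, 0.28], "angular": [0, 0, 0]}, {"translation": [0, 0, 0.42], "angular": [0, 0, 0]}, {"translation": [0, 0, 0.56], "angular": [0, 0, 0]}, {"translation": [0.1, 0.1, 0.6], "angular": [0, 0, 0]}, {"translation": [0.2, 0.2, 0.6], "angular": [0, 0, 0]}, {"translation": [0.2, 0.34, 0.6], "angular": [0, 0, 0]}, {"translation": [0.2, 0.48, 0.6], "angular": [0, 0, 0]}, {"translation": [0.2, 0.6, 0.6], "angular": [0, 0, 0]}, {"translation": [0.2, 0.7, 0.6], "angular": [0, 0, 0]}, {"translation": [0.2, 0.7, 0.6], "angular": [0, 0, 0]}]' --claw 0.87

```text
time_s: 37.18
position: [0.6423, -0.1594, 0.2148]
tool_rot: [3.142, -0.004, 1.439]
wrist_force: [0.3, 1.8, -0.9]
opening: 0.0756
gripper_force: 0.0
```

Run:
```python
from m import *
a=cam('top','t17.png');b=cam('side','s17.png');s=sense();print(s['position'],s['wrist_force'])
for c in((.573,-.277),(.5807,-.3777)):
    q,st=blob(a,*proj(a,(*c,.065)),th=85);print('top',q if q is None else (at(a,*q,.0625)[:2],st[2:]))
    q,st=blob(b,*proj(b,(*c,.0585)),th=55);print('side',q if q is None else (at(b,*q,.0585)[:2],st[2:]))
# pockets
for c in((.583,.283),(.571,.202),(.557,.114)):
    q,st=blob(a,*proj(a,(*c,.114)),th=90);print('top',q if q is None else at(a,*q,.114)[:2])
    q,st=blob(b,*proj(b,(*c,.1075)),th=55,w=13);print('side',q if q is None else (at(b,*q,.1075)[:2],st[2:]))
# mallet: wooden handle end by colour
for n,d,P in(('top',a,(.417,-.337,.1)),('side',b,(.417,-.337,.1))):
    h=cv2.cvtColor(d['frame'],cv2.COLOR_BGR2HSV);u,v=proj(d,P).astype(int)
    f=d['frame'][v-25:v+25,u-25:u+25];print(n,(u,v))
    m=((f[:,:,2]>150)&(f[:,:,2].astype(int)-f[:,:,0]>45)).astype(np.uint8)
    k,l,st,c=cv2.connectedComponentsWithStats(m)
    for i in range(1,k):
        if st[i,4]>15: print(st[i],c[i]+[u-25,v-25])
```

```text
[ 0.64089584 -0.16647308  0.21525825] [ 0.19495577 -0.53670658 -0.52419636]
top None
side (array([ 0.57210347, -0.27406722]), array([ 23,  23, 443], dtype=int32))
top (array([ 0.5795899 , -0.37363561]), array([ 20,  18, 290], dtype=int32))
side (array([ 0.58046875, -0.3790523 ]), array([ 25,  23, 488], dtype=int32))
top [0.58421162 0.28153044]
side (array([0.58316205, 0.27967609]), array([ 14,  10, 122], dtype=int32))
top [0.57219685 0.20046918]
side (array([0.57212972, 0.20119093]), array([ 15,  10, 139], dtype=int32))
top [0.55705116 0.11412252]
side (array([0.55759186, 0.11538351]), array([ 17,  12, 176], dtype=int32))
top (np.int64(418), np.int64(269))
[20 20 11 11 94] [418.19148936 269.25531915]
side (np.int64(239), np.int64(320))
[ 19  21  14  11 118] [239.43220339 320.93220339]
```

Everything is sorted. Next, the mallet's exact place.

Run:
```python
from m import *
a=cam('top','t18.png');b=cam('side')
print(tri(a,(418.2,269.3),b,(239.4,320.0)),at(a,418.2,269.3,.1))
# black rubber head lower ring: dark blob; mat is dark too -> fit via darkness level
for th in(30,40,50):
  q,st=blob(b,*proj(b,(.417,-.337,.021)),th=th,w=20);print(th,q,st,None if q is None else at(b,*q,.021))
  q,st=blob(a,*proj(a,(.417,-.337,.042)),th=th,w=20);print(th,q,st,None if q is None else at(a,*q,.035))
```

```text
(array([ 0.41696304, -0.33550156,  0.10026914]), np.float64(0.0016294026993207064)) [ 0.41778292 -0.33564763  0.1       ]
30 [240.11049724 360.19337017] [  8  28  22  10 181] [ 0.4079113  -0.36438755  0.021     ]
30 None None None
40 [240.92753623 359.77173913] [  7  25  26  14 276] [ 0.40960667 -0.36374049  0.021     ]
40 None None None
50 [247.38566553 356.42320819] [  6   7  34  33 586] [ 0.42311497 -0.35855704  0.021     ]
50 None None None
```

drive_tool --motion '[{"translation": [-0.1, -0.08, 0], "angular": [0, 0, 0]}, {"translation": [-0.21, -0.16, 0], "angular": [0, 0, 0]}, {"translation": [-0.32, -0.24, 0], "angular": [0, 0, 0]}, {"translation": [-0.43, -0.32, 0], "angular": [0, 0, 0]}, {"translation": [-0.54, -0.4, 0], "angular": [0, 0, 0]}, {"translation": [-0.65, -0.49, 0], "angular": [0, 0, 0]}, {"translation": [-0.73, -0.55, 0], "angular": [0, 0, 0]}, {"translation": [-0.746, -0.564, 0], "angular": [0, 0, 0]}, {"translation": [-0.746, -0.564, 0], "angular": [0, 0, 0]}, {"translation": [-0.746, -0.564, -0.1], "angular": [0, 0, 0]}, {"translation": [-0.746, -0.564, -0.2], "angular": [0, 0, 0]}, {"translation": [-0.746, -0.564, -0.2], "angular": [0, 0, 0]}]'

```text
time_s: 38.38
position: [0.4152, -0.3354, 0.15]
tool_rot: [-3.136, -0.002, 1.43]
wrist_force: [-0.6, 1.5, -0.2]
opening: 0.0758
gripper_force: 0.0
```

drive_tool --motion '[{"translation": [0.001, 0.003, -0.08], "angular": [0, 0, 0]}, {"translation": [0.001, 0.003, -0.18], "angular": [0, 0, 0]}, {"translation": [0.001, 0.003, -0.27], "angular": [0, 0, 0]}, {"translation": [0.001, 0.003, -0.33], "angular": [0, 0, 0]}, {"translation": [0.001, 0.003, -0.365], "angular": [0, 0, 0]}, {"translation": [0.001, 0.003, -0.365], "angular": [0, 0, 0]}, {"translation": [0.001, 0.003, -0.365], "angular": [0, 0, 0]}]'

```text
time_s: 38.97
position: [0.4174, -0.337, 0.0456]
tool_rot: [-3.142, 0.001, 1.43]
wrist_force: [-1.3, -0.3, 0.1]
opening: 0.0758
gripper_force: 0.0
```

drive_tool --motion '[{"translation": [0, 0, 0], "angular": [0, 0, 0]}, {"translation": [0, 0, 0], "angular": [0, 0, 0]}, {"translation": [0, 0, 0], "angular": [0, 0, 0]}, {"translation": [0, 0, 0], "angular": [0, 0, 0]}, {"translation": [0, 0, 0], "angular": [0, 0, 0]}, {"translation": [0, 0, 0], "angular": [0, 0, 0]}, {"translation": [0, 0, 0], "angular": [0, 0, 0]}]' --claw 0.1 --grip_force 60

```text
time_s: 39.55
position: [0.417, -0.3365, 0.0447]
tool_rot: [3.141, -0.0, 1.43]
wrist_force: [1.5, -0.1, 0.5]
opening: 0.0369
gripper_force: 0.0
```

drive_tool --motion '[{"translation": [0, 0, 0], "angular": [0, 0, 0]}, {"translation": [0, 0, 0], "angular": [0, 0, 0]}, {"translation": [0, 0, 0], "angular": [0, 0, 0]}, {"translation": [0, 0, 0.06], "angular": [0, 0, 0]}, {"translation": [0, 0, 0.16], "angular": [0, 0, 0]}, {"translation": [0, 0, 0.28], "angular": [0, 0, 0]}, {"translation": [0, 0, 0.4], "angular": [0, 0, 0]}, {"translation": [0, 0, 0.5], "angular": [0, 0, 0]}, {"translation": [0, 0, 0.517], "angular": [0, 0, 0]}, {"translation": [0, 0, 0.517], "angular": [0, 0, 0]}]'

```text
time_s: 40.38
position: [0.4178, -0.3368, 0.201]
tool_rot: [3.138, -0.0, 1.43]
wrist_force: [0.3, -0.2, -4.5]
opening: 0.0254
gripper_force: 60.0
```

drive_tool --motion '[{"translation": [0.01, 0.05, 0], "angular": [0, 0, 0]}, {"translation": [0.02, 0.14, 0], "angular": [0, 0, 0]}, {"translation": [0.04, 0.25, 0], "angular": [0, 0, 0]}, {"translation": [0.06, 0.36, 0], "angular": [0, 0, 0]}, {"translation": [0.08, 0.47, 0], "angular": [0, 0, 0]}, {"translation": [0.1, 0.58, 0], "angular": [0, 0, 0]}, {"translation": [0.12, 0.69, 0], "angular": [0, 0, 0]}, {"translation": [0.14, 0.8, 0], "angular": [0, 0, 0]}, {"translation": [0.16, 0.9, 0], "angular": [0, 0, 0]}, {"translation": [0.17, 0.97, 0], "angular": [0, 0, 0]}, {"translation": [0.17, 1, 0], "angular": [0, 0, 0]}]'

```text
time_s: 41.3
position: [0.467, -0.0326, 0.1976]
tool_rot: [-3.139, 0.001, 1.435]
wrist_force: [0.8, 1.0, -4.0]
opening: 0.0249
gripper_force: 60.0
```

The mallet is held. Over pin 4, 40 mm above it.

drive_tool --motion '[{"translation": [0.01, 0.06, 0], "angular": [0, 0, 0]}, {"translation": [0.02, 0.16, 0], "angular": [0, 0, 0]}, {"translation": [0.03, 0.27, 0], "angular": [0, 0, 0]}, {"translation": [0.04, 0.38, 0], "angular": [0, 0, 0]}, {"translation": [0.044, 0.49, 0], "angular": [0, 0, 0]}, {"translation": [0.044, 0.55, 0], "angular": [0, 0, 0]}, {"translation": [0.044, 0.561, 0], "angular": [0, 0, 0]}, {"translation": [0.044, 0.561, -0.05], "angular": [0, 0, 0]}, {"translation": [0.044, 0.561, -0.103], "angular": [0, 0, 0]}, {"translation": [0.044, 0.561, -0.103], "angular": [0, 0, 0]}, {"translation": [0.044, 0.561, -0.103], "angular": [0, 0, 0]}]'

```text
time_s: 42.22
position: [0.4801, 0.1304, 0.1674]
tool_rot: [-3.139, 0.003, 1.428]
wrist_force: [0.2, 0.4, -3.0]
opening: 0.0252
gripper_force: 60.0
```

Run:
```python
from m import *
a=cam('top','t19.png');b=cam('side','s19.png');s=sense();p=s['position'];print(p,s['wrist_force'],s['torque'])
# mallet handle visible? wood blob in side
q=proj(b,(p[0],p[1],p[2]+.03));print(q)
q,st=blob(b,*proj(b,(p[0],p[1],p[2]-.024)),th=60,w=18);print(proj(b,(p[0],p[1],p[2]-.024)),q,st)
```

```text
[0.48125432 0.13113514 0.16905561] [-0.06703515 -0.04821123 -3.66385277] [-0.10357336  0.03343389 -0.03734125]
[234.9984264  160.04327794]
[236.29923712 178.19960452] [235.78651685 181.98876404] [ 11  15  15  15 178]
```

drive_tool --motion '[{"translation": [0, 0, -0.05], "angular": [0, 0, 0]}, {"translation": [0, 0, -0.1], "angular": [0, 0, 0]}, {"translation": [0, 0, -0.125], "angular": [0, 0, 0]}, {"translation": [0, 0, -0.125], "angular": [0, 0, 0]}, {"translation": [0, 0, -0.125], "angular": [0, 0, 0]}]'

```text
time_s: 42.73
position: [0.4813, 0.1316, 0.1318]
tool_rot: [3.142, 0.0, 1.429]
wrist_force: [-0.0, -0.1, -3.4]
opening: 0.0252
gripper_force: 60.0
```

There's no slip. Now raise and strike pin 4.

drive_tool --motion '[{"translation": [0, 0, 0.07], "angular": [0, 0, 0]}, {"translation": [0, 0, 0.13], "angular": [0, 0, 0]}, {"translation": [0, 0, 0.13], "angular": [0, 0, 0]}, {"translation": [0, 0, 0.13], "angular": [0, 0, 0]}, {"translation": [0, 0, 0.05], "angular": [0, 0, 0]}, {"translation": [0, 0, -0.035], "angular": [0, 0, 0]}, {"translation": [0, 0, -0.06], "angular": [0, 0, 0]}, {"translation": [0, 0, -0.06], "angular": [0, 0, 0]}]'

```text
time_s: 43.4
position: [0.4811, 0.1323, 0.1138]
tool_rot: [-3.14, -0.001, 1.43]
wrist_force: [-3.9, 1.5, 7.2]
opening: 0.0251
gripper_force: 59.9
```

drive_tool --motion '[{"translation": [0, 0, -0.006], "angular": [0, 0, 0]}, {"translation": [0, 0, -0.006], "angular": [0, 0, 0]}]'

```text
time_s: 43.57
position: [0.4813, 0.1325, 0.1135]
tool_rot: [-3.141, -0.002, 1.43]
wrist_force: [-9.8, -1.0, 28.5]
opening: 0.0256
gripper_force: 59.9
```

drive_tool --motion '[{"translation": [0, 0, 0.06], "angular": [0, 0, 0]}, {"translation": [0, 0, 0.15], "angular": [0, 0, 0]}, {"translation": [0, 0, 0.18], "angular": [0, 0, 0]}, {"translation": [0, 0, 0.18], "angular": [0, 0, 0]}, {"translation": [0, 0, 0.08], "angular": [0, 0, 0]}, {"translation": [0, 0, 0.03], "angular": [0, 0, 0]}, {"translation": [0, 0, 0.03], "angular": [0, 0, 0]}, {"translation": [0, 0, 0.03], "angular": [0, 0, 0]}]'

```text
time_s: 44.23
position: [0.48, 0.1312, 0.1191]
tool_rot: [-3.139, 0.002, 1.43]
wrist_force: [0.4, -0.4, -2.2]
opening: 0.0249
gripper_force: 59.9
```

Pin 4 is home: there is no contact at 9 mm below its up height. On to pin 3.

drive_tool --motion '[{"translation": [0, 0, 0.1], "angular": [0, 0, 0]}, {"translation": [0, 0, 0.2], "angular": [0, 0, 0]}, {"translation": [0.015, 0.1, 0.2], "angular": [0, 0, 0]}, {"translation": [0.03, 0.2, 0.2], "angular": [0, 0, 0]}, {"translation": [0.039, 0.27, 0.2], "angular": [0, 0, 0]}, {"translation": [0.039, 0.27, 0.16], "angular": [0, 0, 0]}, {"translation": [0.039, 0.27, 0.16], "angular": [0, 0, 0]}, {"translation": [0.039, 0.27, 0.16], "angular": [0, 0, 0]}, {"translation": [0.039, 0.27, 0.08], "angular": [0, 0, 0]}, {"translation": [0.039, 0.27, -0.005], "angular": [0, 0, 0]}, {"translation": [0.039, 0.27, -0.03], "angular": [0, 0, 0]}, {"translation": [0.039, 0.27, -0.03], "angular": [0, 0, 0]}]'

```text
time_s: 45.23
position: [0.4934, 0.2121, 0.1136]
tool_rot: [-3.141, -0.001, 1.428]
wrist_force: [-3.3, 0.5, 6.6]
opening: 0.0249
gripper_force: 60.0
```

drive_tool --motion '[{"translation": [0, 0, 0.06], "angular": [0, 0, 0]}, {"translation": [0, 0, 0.15], "angular": [0, 0, 0]}, {"translation": [0, 0, 0.18], "angular": [0, 0, 0]}, {"translation": [0, 0, 0.18], "angular": [0, 0, 0]}, {"translation": [0, 0, 0.08], "angular": [0, 0, 0]}, {"translation": [0, 0, 0.03], "angular": [0, 0, 0]}, {"translation": [0, 0, 0.03], "angular": [0, 0, 0]}, {"translation": [0, 0, 0.03], "angular": [0, 0, 0]}]'

```text
time_s: 45.9
position: [0.492, 0.212, 0.1195]
tool_rot: [-3.14, 0.002, 1.429]
wrist_force: [-0.1, -0.5, -3.5]
opening: 0.0253
gripper_force: 60.0
```

Pin 3 is home as well, again with no contact below its up height. Now pin 2.

drive_tool --motion '[{"translation": [0, 0, 0.1], "angular": [0, 0, 0]}, {"translation": [0, 0, 0.2], "angular": [0, 0, 0]}, {"translation": [0.015, 0.1, 0.2], "angular": [0, 0, 0]}, {"translation": [0.03, 0.2, 0.2], "angular": [0, 0, 0]}, {"translation": [0.039, 0.27, 0.2], "angular": [0, 0, 0]}, {"translation": [0.039, 0.27, 0.16], "angular": [0, 0, 0]}, {"translation": [0.039, 0.27, 0.16], "angular": [0, 0, 0]}, {"translation": [0.039, 0.27, 0.16], "angular": [0, 0, 0]}, {"translation": [0.039, 0.27, 0.08], "angular": [0, 0, 0]}, {"translation": [0.039, 0.27, -0.005], "angular": [0, 0, 0]}, {"translation": [0.039, 0.27, -0.03], "angular": [0, 0, 0]}, {"translation": [0.039, 0.27, -0.03], "angular": [0, 0, 0]}]'

```text
time_s: 46.9
position: [0.5054, 0.2927, 0.1136]
tool_rot: [3.141, -0.001, 1.428]
wrist_force: [-2.2, -0.5, 3.9]
opening: 0.025
gripper_force: 60.0
```

drive_tool --motion '[{"translation": [0, 0, 0.06], "angular": [0, 0, 0]}, {"translation": [0, 0, 0.15], "angular": [0, 0, 0]}, {"translation": [0, 0, 0.18], "angular": [0, 0, 0]}, {"translation": [0, 0, 0.18], "angular": [0, 0, 0]}, {"translation": [0, 0, 0.08], "angular": [0, 0, 0]}, {"translation": [0, 0, 0.03], "angular": [0, 0, 0]}, {"translation": [0, 0, 0.03], "angular": [0, 0, 0]}, {"translation": [0, 0, 0.03], "angular": [0, 0, 0]}]'

```text
time_s: 47.57
position: [0.5038, 0.2929, 0.1194]
tool_rot: [-3.14, 0.002, 1.429]
wrist_force: [0.9, 0.0, -2.9]
opening: 0.0255
gripper_force: 60.0
```

All three pins are home. The mallet goes back to its mat.

drive_tool --motion '[{"translation": [0, 0, 0.1], "angular": [0, 0, 0]}, {"translation": [0, 0, 0.2], "angular": [0, 0, 0]}, {"translation": [0, -0.05, 0.263], "angular": [0, 0, 0]}, {"translation": [0, -0.16, 0.263], "angular": [0, 0, 0]}, {"translation": [-0.01, -0.28, 0.263], "angular": [0, 0, 0]}, {"translation": [-0.03, -0.4, 0.263], "angular": [0, 0, 0]}, {"translation": [-0.05, -0.52, 0.263], "angular": [0, 0, 0]}, {"translation": [-0.07, -0.64, 0.263], "angular": [0, 0, 0]}, {"translation": [-0.09, -0.76, 0.263], "angular": [0, 0, 0]}, {"translation": [-0.11, -0.88, 0.263], "angular": [0, 0, 0]}, {"translation": [-0.12, -1, 0.263], "angular": [0, 0, 0]}]'

```text
time_s: 48.48
position: [0.4681, -0.0083, 0.2004]
tool_rot: [3.141, -0.002, 1.429]
wrist_force: [0.6, -0.5, -3.1]
opening: 0.0254
gripper_force: 60.0
```

drive_tool --motion '[{"translation": [-0.01, -0.12, 0], "angular": [0, 0, 0]}, {"translation": [-0.03, -0.24, 0], "angular": [0, 0, 0]}, {"translation": [-0.05, -0.36, 0], "angular": [0, 0, 0]}, {"translation": [-0.07, -0.48, 0], "angular": [0, 0, 0]}, {"translation": [-0.09, -0.6, 0], "angular": [0, 0, 0]}, {"translation": [-0.11, -0.72, 0], "angular": [0, 0, 0]}, {"translation": [-0.12, -0.83, 0], "angular": [0, 0, 0]}, {"translation": [-0.13, -0.92, 0], "angular": [0, 0, 0]}, {"translation": [-0.131, -0.98, 0], "angular": [0, 0, 0]}, {"translation": [-0.131, -1, 0], "angular": [0, 0, 0]}, {"translation": [-0.131, -1, 0], "angular": [0, 0, 0]}]'

```text
time_s: 49.4
position: [0.4285, -0.3089, 0.2003]
tool_rot: [3.141, 0.002, 1.426]
wrist_force: [-0.7, -1.0, -3.9]
opening: 0.0252
gripper_force: 60.0
```

drive_tool --motion '[{"translation": [0, -0.05, 0], "angular": [0, 0, 0]}, {"translation": [0, -0.07, 0], "angular": [0, 0, 0]}, {"translation": [0, -0.07, -0.1], "angular": [0, 0, 0]}, {"translation": [0, -0.07, -0.22], "angular": [0, 0, 0]}, {"translation": [0, -0.07, -0.34], "angular": [0, 0, 0]}, {"translation": [0, -0.07, -0.43], "angular": [0, 0, 0]}, {"translation": [0, -0.07, -0.48], "angular": [0, 0, 0]}, {"translation": [0, -0.07, -0.505], "angular": [0, 0, 0]}, {"translation": [0, -0.07, -0.512], "angular": [0, 0, 0]}, {"translation": [0, -0.07, -0.512], "angular": [0, 0, 0]}, {"translation": [0, -0.07, -0.512], "angular": [0, 0, 0]}]'

```text
time_s: 50.32
position: [0.4302, -0.3275, 0.0472]
tool_rot: [3.14, 0.0, 1.43]
wrist_force: [-0.2, -0.9, -2.7]
opening: 0.025
gripper_force: 60.0
```

drive_tool --motion '[{"translation": [0, 0, -0.005], "angular": [0, 0, 0]}, {"translation": [0, 0, -0.005], "angular": [0, 0, 0]}, {"translation": [0, 0, -0.005], "angular": [0, 0, 0]}]'

```text
time_s: 50.57
position: [0.4296, -0.3272, 0.0449]
tool_rot: [3.141, 0.0, 1.43]
wrist_force: [-0.7, -0.4, -4.7]
opening: 0.0253
gripper_force: 60.0
```

drive_tool --motion '[{"translation": [0, 0, 0], "angular": [0, 0, 0]}, {"translation": [0, 0, 0], "angular": [0, 0, 0]}, {"translation": [0, 0, 0], "angular": [0, 0, 0]}, {"translation": [0, 0, 0], "angular": [0, 0, 0]}, {"translation": [0, 0, 0], "angular": [0, 0, 0]}, {"translation": [0, 0, 0.06], "angular": [0, 0, 0]}, {"translation": [0, 0, 0.16], "angular": [0, 0, 0]}, {"translation": [0, 0, 0.28], "angular": [0, 0, 0]}, {"translation": [0, 0, 0.4], "angular": [0, 0, 0]}, {"translation": [0, 0, 0.52], "angular": [0, 0, 0]}, {"translation": [0, 0.12, 0.6], "angular": [0, 0, 0]}, {"translation": [0, 0.25, 0.6], "angular": [0, 0, 0]}, {"translation": [0.05, 0.38, 0.6], "angular": [0, 0, 0]}, {"translation": [0.1, 0.51, 0.6], "angular": [0, 0, 0]}, {"translation": [0.15, 0.64, 0.6], "angular": [0, 0, 0]}, {"translation": [0.15, 0.76, 0.6], "angular": [0, 0, 0]}, {"translation": [0.15, 0.8, 0.6], "angular": [0, 0, 0]}, {"translation": [0.15, 0.8, 0.6], "angular": [0, 0, 0]}]' --claw 0.85

```text
time_s: 52.07
position: [0.4748, -0.0804, 0.2243]
tool_rot: [-3.141, -0.001, 1.438]
wrist_force: [-0.2, 0.3, 0.4]
opening: 0.0737
gripper_force: 0.0
```

Run:
```python
from m import *
import pickle
a=cam('top','t20.png');b=cam('side','s20.png');s=sense();print(s['position'],s['wrist_force'],s['time_s'])
for c in((.573,-.277),(.5807,-.3777)):
    q,st=blob(a,*proj(a,(*c,.065)),th=85);print('tray top',q if q is None else (at(a,*q,.0625)[:2],st[2:]))
    q,st=blob(b,*proj(b,(*c,.0585)),th=55);print('tray side',q if q is None else (at(b,*q,.0585)[:2],st[2:]))
for c in((.583,.283),(.571,.202),(.557,.114)):
    q,st=blob(a,*proj(a,(*c,.114)),th=90);print('pocket top',q if q is None else at(a,*q,.114)[:2])
P=[]
for d,z in((a,.1),(b,.1)):
    u,v=proj(d,(.4295,-.3266,z)).astype(int);f=d['frame'][v-25:v+25,u-25:u+25]
    m=((f[:,:,2]>150)&(f[:,:,2].astype(int)-f[:,:,0]>45)).astype(np.uint8)
    k,l,st,c=cv2.connectedComponentsWithStats(m);i=1+np.argmax(st[1:,4]);print(st[i],c[i]+[u-25,v-25]);P.append(c[i]+[u-25,v-25])
print('mallet top',at(a,*P[0],.1),tri(a,P[0],b,P[1]))
# pins: compare pin patches with the first picture
a0,b0=pickle.load(open('c.pkl','rb'))
for i,c in enumerate(((.5167,.3757),(.505,.2946),(.4932,.2134),(.4815,.1323))):
    u,v=proj(b,(*c,.078)).astype(int);sl=np.s_[v-8:v+9,u-6:u+7]
    print('pin',i+1,'diff',np.abs(b['frame'][sl].astype(int)-b0['frame'][sl]).mean().round(1))
```

```text
[ 0.47427055 -0.08622355  0.22433281] [-0.02689192 -0.79276638 -0.33029132] 52.1667
tray top None
tray side (array([ 0.57244385, -0.27678392]), array([ 22,  21, 396], dtype=int32))
tray top (array([ 0.5795899 , -0.37363561]), array([ 20,  18, 290], dtype=int32))
tray side (array([ 0.58029466, -0.37919759]), array([ 25,  23, 490], dtype=int32))
pocket top [0.5842822  0.28157492]
pocket top [0.57236404 0.20010742]
pocket top [0.55711823 0.11417271]
[21 20 11 11 93] [414.82795699 263.90322581]
[ 20  22  13  10 109] [246.05504587 316.47706422]
mallet top [ 0.4311774  -0.32743782  0.1       ] (array([ 0.43060442, -0.32786218,  0.09867587]), np.float64(0.0012408766115396554))
pin 1 diff 58.4
pin 2 diff 22.5
pin 3 diff 17.4
pin 4 diff 18.5
```

Pin 1's large difference is probably the gripper in the line of sight. I'll check the pins from the top view.

Run:
```python
from m import *
import pickle
a=cam('top');a0,b0=pickle.load(open('c.pkl','rb'))
for i,c in enumerate(((.5167,.3757),(.505,.2946),(.4932,.2134),(.4815,.1323))):
    u,v=proj(a,(*c,.08)).astype(int);r=[]
    sl=np.s_[v-8:v+9,u-8:u+9]
    (dx,dy),_=cv2.phaseCorrelate(a0['frame'][sl].mean(axis=2),a['frame'][sl].mean(axis=2),cv2.createHanningWindow((17,17),cv2.CV_64F))
    print(i+1,np.abs(a['frame'][sl].astype(int)-a0['frame'][sl]).mean().round(1),round(dx,2),round(dy,2),'expected if home',(proj(a,(*c,.07))-proj(a,(*c,.084))).round(2))
```

```text
1 2.3 0.03 -0.2 expected if home [1.75 0.67]
2 9.4 0.26 -0.0 expected if home [1.37 0.61]
3 8.1 -0.17 0.2 expected if home [0.96 0.54]
4 6.0 -0.12 0.6 expected if home [0.55 0.47]
```

Pin 1 hasn't changed from the first picture (it is still up), while pins 2 to 4 have. Handing in.

```bash
python3 -c "
from rig import arm
print(arm.close_job())"
```

```text
the job is handed in; nothing more can be done
None
```

I handed the job in at about 52 s: the three full canisters are in pockets 2, 3 and 4 with their pins struck home, the two empties are in the tray, pin 1 is still up, and the mallet stands within about 2 mm of its mat's centre; no verdict came back.

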